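Fit the hub spacers and protector caps for transport

ROBOT

A 6-joint arm with a two-finger parallel gripper is mounted at the origin on the work surface. World frame = base frame: x ahead of the robot, y to its left, z up, the work surface at z = 0. Lengths are in m, angles in rad, forces in N, time in s.
With the tool pointing down it reaches from about 0.375 to 0.975 m from the base axis. Payload 3.8 kg.
Tool frame: the origin (TCP) lies at the very end of the fingers, on their centre line; the grasp point (between the pads) lies 19 mm behind it; z points along the fingers, y is the line along which they close (so a half turn about z gives the same grasp; the last joint's range is limited). The gripper opens to 88 mm and grips with 3 to 60 N. Pads are 18 mm wide; open, the fingers measure 123 mm over their backs; the gripper's body (75 mm by 187 mm) begins 45 mm behind the grasp point.
Start: joints at [-1.378, 0.264, 1.604, -0, 1.274, -0.037], TCP at [0.154, -0.657, 0.239] pointing down, gripper open.
Joint ranges: [-2.63, 2.63], [-0.94, 2.18], [0.31, 2.57], [-1.31, 4.45], [0, 2.66], [-2.55, 2.55]. Speed limits (rad/s): [2.57, 2.57, 3.14, 3.14, 3.14, 3.14].

INTERFACE

Orientations are given as a unit quaternion [w, x, y, z].
In Python, from rig import bot gives the robot as it stands.
- The arm moves only by the tool send_rows, never from a script. Its argument "motion" is a list of rows, each a list of 5 numbers: the finger opening in mm, from 0 to 88.1, then the shift along the tool's x, y, z each as a share of 40 mm, from -1 to 1, then the turn about the tool's z as a share of 0.08 rad, from -1 to 1. In form: [[claw, dx, dy, dz, turn], ...]. A call has 1 to 5 rows; each row shifts and turns the commanded pose from where the row before left it, along the tool's axes as they then stand; what a row does not reach is not made up. A row lasts 1/12 s, in which the tool goes at most 41.7 mm and 7.16 degrees, less where a joint would pass 70% of its speed; a pose out of reach is approached as far as the arm can. A call with a number of a shift or a turn outside -1 to 1 is refused whole. A call with a gripper value outside its range is refused whole. The fingers move at their own pace and stop on an object; "newtons" is the grip in N (left out, the last holds). Time passes only in rows, so rows that do not move let the fingers close. It gives the time, the measured TCP pose, the force, the opening and the grip force at its end, in the units of the state.
- bot.observe(): the state, without advancing time (a new reading comes with each control period).
- bot.grab_frame(name): name is "scene" or "top" or "wrist"; returns a dict with "img" (400x640x3 uint8, red, green, blue), "intrinsics" (3x3 intrinsics, pixels), "position" and "orientation" of the camera in the world. Camera axes: x right, y down, z forward; pixel columns grow to the right and rows downward; lengths in m; the calibration is good to about 2 mm. A picture is of the moment at which its call begins. There is no depth.
- bot.finish_job(): hands the job in; it is judged then, once.
The state is a dict: "clock": time; "qpos": joint angles; "joint_vel": joint speeds; "joint_torque": joint torques, N m; "tcp_pos": TCP position; "tcp_rot": TCP orientation; "force": force on the tool from outside, world axes, zero at the start; "moment": the same for the moment, N m; "finger_gap": finger opening in m; "gripper_force": force on a finger pad.
Only numpy, scipy, OpenCV 4.12 (cv2) and the standard library are available. Lean on these libraries where they do the work, as an engineer would, in place of code of your own. Each camera call takes 0.05 s, during which the arm holds its last target. There are 200 camera calls.

TASK

Slide the keeper fully open, then slide every spacer ring on the mat over the upright spindle, one after another in order of size with the widest at the bottom, and slide the keeper fully shut over them. Also turn the two tubular protector caps mouth down and put one on each brass stud, fully home with the rim on the step. Leave the spray can, the hammer and the steel block where they are.

Things in the scene. Friction and masses are not known exactly. Their poses are not given: they have to be found in the camera images.
- ring_a: steel spacer ring, the largest of four sizes: outer diameter 64 mm, bore 26 mm, 14 mm high; may be absent. At the start it lies flat on the black mat beside the fixture. Origin: the ring's centre, 7 mm above its lower face; z is its axis, up at the start. Either face may end up on top
- ring_b: steel spacer ring, the second largest of four sizes: outer diameter 56 mm, bore 26 mm, 14 mm high; may be absent. At the start it lies flat on the black mat beside the fixture. Origin: the ring's centre, 7 mm above its lower face; z is its axis, up at the start. Either face may end up on top
- ring_c: steel spacer ring, the third largest of four sizes: outer diameter 48 mm, bore 26 mm, 14 mm high; may be absent. At the start it lies flat on the black mat beside the fixture. Origin: the ring's centre, 7 mm above its lower face; z is its axis, up at the start. Either face may end up on top
- ring_d: steel spacer ring, the smallest of four sizes: outer diameter 40 mm, bore 26 mm, 14 mm high; may be absent. At the start it lies flat on the black mat beside the fixture. Origin: the ring's centre, 7 mm above its lower face; z is its axis, up at the start. Either face may end up on top
- cap_a: aluminium protector cap, a tube closed at one end: 36 mm outer diameter, 75 mm long, bore 26 mm and 67 mm deep; both caps are alike. At the start it lies level on two rails of the rack, axis 38 mm above the bench, mouth away from the robot. Origin: on its axis at mid length; x points along the axis out of the mouth, z up at the start
- cap_a_mouth (a point): centre of cap_a's open mouth (37.5 mm from the cap's origin along its x)
- cap_b: aluminium protector cap, a tube closed at one end: 36 mm outer diameter, 75 mm long, bore 26 mm and 67 mm deep; both caps are alike. At the start it lies level on two rails of the rack, axis 38 mm above the bench, mouth away from the robot. Origin: on its axis at mid length; x points along the axis out of the mouth, z up at the start
- cap_b_mouth (a point): centre of cap_b's open mouth (37.5 mm from the cap's origin along its x)
- fixture: grey fixed steel fixture, 230 mm in x, 270 mm in y: a plate 20 mm high with the spindle and the keeper, and along its far side a raised step, 60 mm deep and 65 mm high, with two studs; origin on the bench 85 mm this side of the studs' line; x away from the robot, y to the left (turned by the fixture's yaw)
- spindle_seat (a point): foot of the upright steel spindle, on its axis, on the 52 mm wide collar where the first ring rests, 24 mm above the bench; axes as the fixture's. The spindle is 22 mm in diameter and rises 62 mm above this point, the last 8 mm tapered to 12 mm
- stud_a (a point): foot of the left (+y) brass stud, on the step's top face (65 mm above the bench). Studs are 20 mm in diameter and 50 mm tall, the last 6 mm tapered to 10 mm; a cap fully home stands with its rim on the step
- stud_b (a point): foot of the right (-y) brass stud, like the other. The studs are 180 mm apart in the fixture's y and stand 105 mm farther from the robot than the spindle in the fixture's x
- keeper (a joint): keeper slide's travel in m along the fixture's +y: 0 = fully open (stop at the -y side, prong tips 74 mm from the spindle axis), 0.09 = fully shut (stop; the fork's two prongs straddle the spindle above the rings). Starts shut or nearly; stays where left; takes about 2 N plus 6 N per m/s. The 6 mm thick fork's underside is 46 mm above the spindle seat: three rings (42 mm) pass under it
- keeper_knob (a point): centre of the top of the keeper's upright round black knob, 22 mm in diameter, 44 mm tall, top 86 mm above the bench; 60 mm nearer the robot than the spindle in the fixture's x; it moves with the slide: 110 mm to the fixture's -y of the spindle at joint 0, 20 mm at 0.09. The fork's arm leaves it towards the spindle, so grip it across the fixture's y. Axes as the fixture's
- mat: black rubber mat, 220 x 210 mm and 1 mm thick, on the bench to one side of the fixture; origin 22 mm beyond its centre; the rings lie on it at bench level
- rack: small fixed wooden board, 90 x 160 mm, with two pairs of thin rails, on the other side of the fixture; the caps lie on it 100 mm apart; the rails stay within 16 mm of each cap's axis, so the fingers fit at both sides; origin under its centre
- spray_can: blue spray can, 62 mm wide, 115 mm tall, standing on the far part of the bench; leave it alone
- hammer: hammer with a wooden handle lying on the far part of the bench; leave it alone
- gauge_block: steel block 100 x 60 x 35 mm on the far part of the bench; leave it alone
Not all that is in view belongs to the job. Leave any green or pink look-alike of the ring_c alone.

How it is judged:
By the outcome, as a careful person would: the job done as asked, in the order asked, and still so for the second after the job is handed in, with the robot touching nothing.
Of ring_a, ring_b, ring_c, ring_d only 2 to 3 are there at a start; the rules pass over those that are not, and their reading is None.
At some moment in a run one of ring_a, ring_b, ring_c, ring_d may be knocked a few centimetres aside while the robot is not near it.
It also fails if it takes over 210 s, if anything falls off the work surface, if the arm or the gripper's body presses on something with over 40 N, if the wrist force passes 120 N, or if a joint passes its speed limit or range.

## Working session

There is one attempt and no reset: what is moved stays moved. The work goes in short steps, Python scripts to look and compute and a tool call to move; the robot and the scene stay as the last step left them, time stands still between calls to the robot, and variables do not carry over. Pictures are saved under pics/ and viewed, at most 14 in all, crops included, and the job is handed in when it is done.

Besides the shell and the picture viewer there is one more tool, called after "Emit:" as name(argument=value, ...) on one line, values as JSON. send_rows: Moves the arm, as the interface text tells. Its arguments: {"type":"object","properties":{"motion":{"type":"array"},"newtons":{"type":"number"}},"required":["motion"]}

```bash
ls; mkdir -p pics
cat > h.py <<'E'
import numpy as np, cv2
from rig import bot
from scipy.spatial.transform import Rotation as R
def rot(q): return R.from_quat([q[1],q[2],q[3],q[0]]).as_matrix()
def pix(f,u,v,z):
    d=rot(f["orientation"])@np.linalg.inv(np.array(f["intrinsics"]))@np.array([u,v,1.])
    p=np.array(f["position"]); return p+d*(z-p[2])/d[2]
def proj(f,P):
    c=rot(f["orientation"]).T@(np.array(P,float)-np.array(f["position"])); c=np.array(f["intrinsics"])@c; return c[:2]/c[2]
def save(f,n,crop=None,s=1):
    im=f["img"][:,:,::-1]
    if crop: x0,y0,x1,y1=crop; im=im[y0:y1,x0:x1]
    cv2.imwrite(f"pics/{n}.png",cv2.resize(im,None,fx=s,fy=s,interpolation=cv2.INTER_CUBIC))
def keep(f,n): np.savez(f"{n}.npz",**f)
def load(n): return dict(np.load(f"{n}.npz"))
def tool():
    o=bot.observe(); m=rot(o["tcp_rot"])
    print(round(o["clock"],2),np.round(o["tcp_pos"],4),"x",np.round(m[:,0],3),"y",np.round(m[:,1],3),"z",np.round(m[:,2],3),"gap",round(o["finger_gap"],4),"F",np.round(o["force"],1),o["gripper_force"])
    return np.array(o["tcp_pos"]),m
def to(x,y,z,o=None):
    "rows (share of 40 mm) to go to a tcp position"
    p,m=tool(); d=m.T@(np.array([x,y,z])-p)/.04; print("tool shares",np.round(d,3)); return d
E
python3 - <<'E'
from h import *
f=bot.grab_frame("top"); keep(f,"top0"); save(f,"top0",s=1.25)
f=bot.grab_frame("scene"); keep(f,"sc0"); save(f,"sc0",s=1.25)
tool()
for n in("top0","sc0"):
    f=load(n); print(f["position"],f["orientation"],f["intrinsics"].tolist())
E
```

```text
pics
0.1 [ 0.1536 -0.6566  0.2375] x [0.974 0.228 0.   ] y [ 0.228 -0.974 -0.002] z [-0.     0.002 -1.   ] gap 0.0885 F [ 1.2  0.6 -0.9] 0.0
[0.49285048 0.06627503 1.1480064 ] [-0.02281083  0.71664508 -0.69633915  0.03180072] [[468.11598307307213, 0.0, 322.76924397162895], [0.0, 468.11598307307213, 201.66574474001965], [0.0, 0.0, 1.0]]
[ 1.10874016 -0.3507515   1.17950503] [-0.24694594  0.85993805  0.43124047 -0.1164299 ] [[473.2249449654657, 0.0, 325.21380872525543], [0.0, 473.2249449654657, 200.44752943762654], [0.0, 0.0, 1.0]]
```

View pics/top0.png

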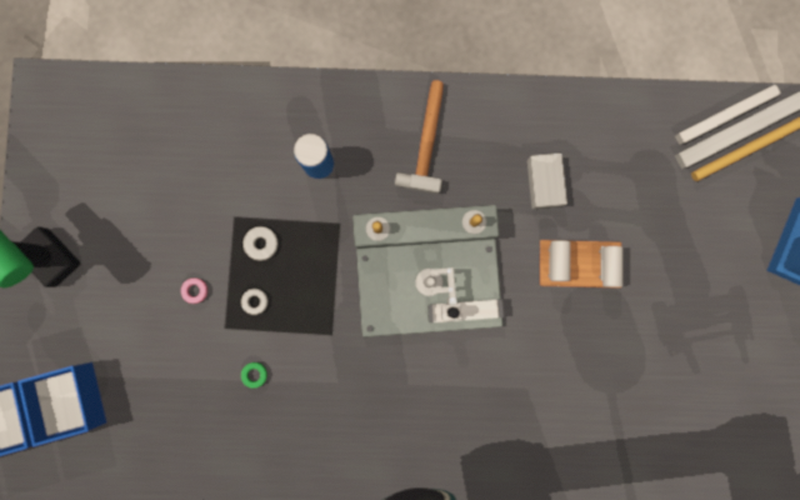

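View pics/sc0.png

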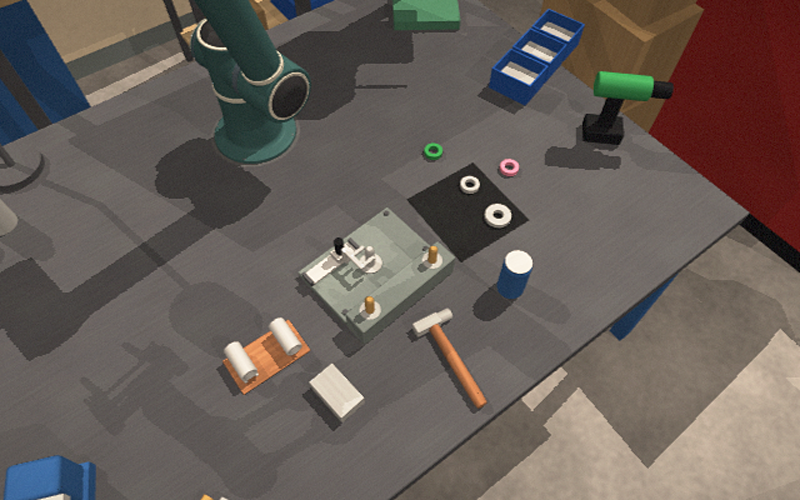

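Run:
```python
from h import *
f=load("top0"); save(f,"c1",(275,155,415,275),5); 
im=f["img"]
a=cv2.resize(im[170:270,175:275],None,fx=5,fy=5,interpolation=cv2.INTER_CUBIC)
b=cv2.resize(im[180:240,425:505],None,fx=5,fy=5,interpolation=cv2.INTER_CUBIC)
c=np.zeros((500,800,3),np.uint8); c[:,:500]=a; c[:300,500:800]=b[:,:300]; 
# second: full rack in its own place
c=np.zeros((500,800,3),np.uint8); c[:,:420]=a[:,:420]; c[:300,420:800]=b[:,20:400]
cv2.imwrite("pics/c2.png",c[:,:,::-1])
```

```text
(no output)
```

View pics/c1.png

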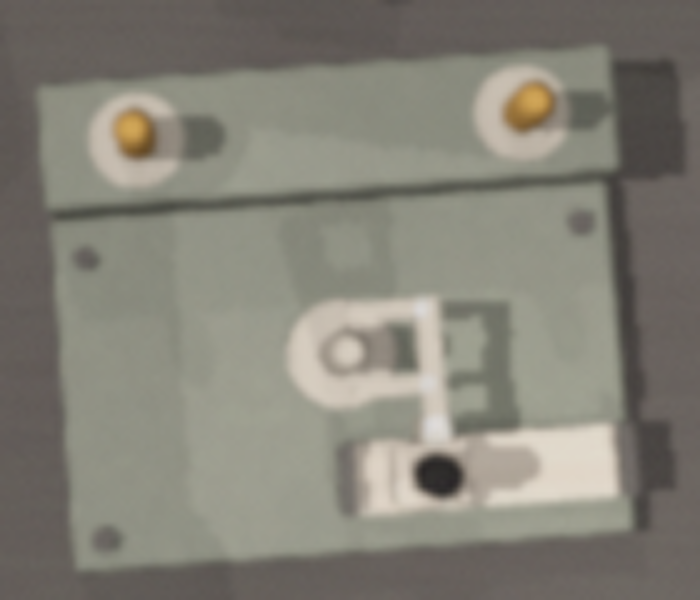

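View pics/c2.png

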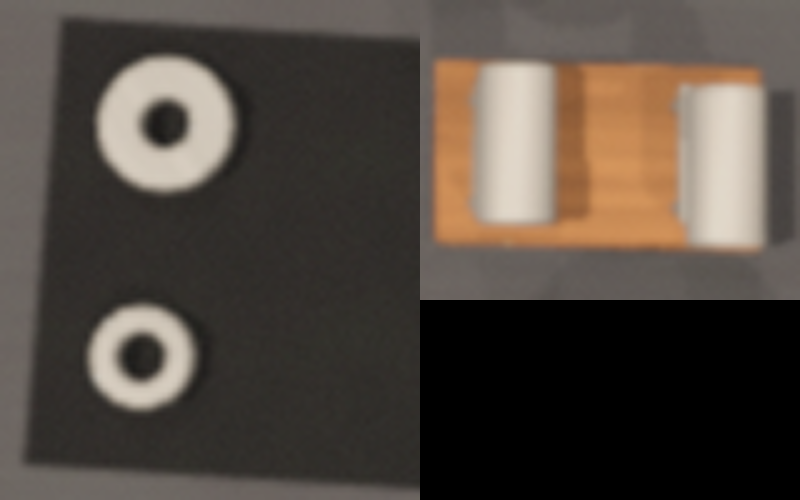

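```bash
cat > m.py <<'E'
from h import *
from scipy.optimize import least_squares
f=load("top0")
c1=lambda u,v:(275+u/5-.4,155+v/5-.4)
c2=lambda u,v:(175+u/5-.4,170+v/5-.4)
c3=lambda u,v:(425+(u-400)/5-.4,180+v/5-.4)
obs=[((85,90,.065),c1(136,140)),((85,90,.115),c1(134,131)),((85,-90,.065),c1(522,112)),((85,-90,.115),c1(535,100)),((-20,0,.086),c1(346,352))]
def T(p,a,b): c,s=np.cos(p[2]),np.sin(p[2]); return np.array([p[0]+c*a-s*b,p[1]+s*a+c*b])
def r(p): return np.concatenate([proj(f,[*T(p,q[0]/1e3,q[1]/1e3),q[2]])-np.array(uv) for q,uv in obs])
s=least_squares(r,[.5,0,0]); p=s.x
print("fix",np.round(p,4),"res px",np.round(s.fun,2))
for n,q in dict(spindle=(-20,0),studA=(85,90),studB=(85,-90),knob0=(-80,-110),knob9=(-80,-20)).items(): print(n,np.round(T(p,q[0]/1e3,q[1]/1e3),4))
k=pix(f,*c1(438,476),.086)[:2]; print("knob",k, "joint", (np.array([-np.sin(p[2]),np.cos(p[2])])@(k-p[:2]))+.11)
for n,uv,z in (("ringA",(167,124),.014),("ringC",(142,357),.014),("cap1",(516,144),.038),("cap2",(728,166),.038)):
    print(n,np.round(pix(f,*(c2 if n[0]=="r" else c3)(*uv),z),4))
for a,b in (((476,144),(555,144)),((690,166),(766,166)),((516,62),(512,225)),((728,84),(726,247))): print(np.round(pix(f,*c3(*b),.038)-pix(f,*c3(*a),.038),4))
g=f["img"].astype(int).sum(2)[170:270,175:275]; 
_,l,st,ce=cv2.connectedComponentsWithStats(((g>330)).astype(np.uint8)); 
for S,C in zip(st[1:],ce[1:]):
    if 100<S[4]<900: print(S,C, np.round(pix(f,C[0]+175,C[1]+170,.014),4), "OD est mm",1e3*2*np.sqrt((S[4])/np.pi*1/(468.1/1.134)**2+.013**2))
E
python3 m.py
```

```text
fix [0.5437 0.0056 0.1014] res px [-0.04  0.31 -0.34 -0.53 -0.26  0.42  0.13 -0.06  0.5  -0.11]
spindle [0.5239 0.0036]
studA [0.6192 0.1038]
studB [ 0.6374 -0.0753]
knob0 [ 0.4753 -0.1119]
knob9 [ 0.4662 -0.0224]
knob [ 0.46877529 -0.03825043] joint 0.07394076169853091
ringA [0.5903 0.3318 0.014 ]
ringC [0.4775 0.3385 0.014 ]
cap1 [ 0.5716 -0.2451  0.038 ]
cap2 [ 0.564  -0.3467  0.038 ]
[ 0.0011 -0.0378  0.    ]
[ 0.0011 -0.0364  0.    ]
[-0.078   0.0013  0.    ]
[-0.0779  0.0009  0.    ]
[ 19  11  28  27 513] [32.52826511 24.2748538 ] [0.5906 0.3329 0.014 ] OD est mm 67.15155177481778
[ 18  61  21  21 279] [27.71684588 71.        ] [0.4775 0.3391 0.014 ] OD est mm 52.54325838184691
```

```bash
cat >> h.py <<'E'
def plan(x,y,z,yaw=None):
    "total shares for tool: first turn (share of .08), then shift along turned axes"
    p,m=tool(); t=0
    if yaw is not None:
        cur=np.arctan2(m[1,0],m[0,0]); d=(yaw-cur+np.pi/2)%np.pi-np.pi/2; t=-d/.08
        m=R.from_rotvec([0,0,d]).as_matrix()@m
    s=m.T@(np.array([x,y,z])-p)/.04
    print("turn",round(t,2),"shift",np.round(s,2),"norm",round(np.linalg.norm(s),2)); return s
E
python3 -c "
from h import *
plan(.4688,-.0383,.2375,.1014)"
```

```text
0.1 [ 0.1536 -0.6566  0.2375] x [0.974 0.228 0.   ] y [ 0.228 -0.974 -0.002] z [-0.     0.002 -1.   ] gap 0.0885 F [ 1.2  0.6 -0.9] 0.0
turn 1.61 shift [  9.4  -14.58   0.03] norm 17.35
```

Emit:
send_rows(motion=[[70,0,0,0,0.8],[70,0,0,0,0.8],[70,0.47,-0.73,0,0],[70,0.47,-0.73,0,0],[70,0.47,-0.73,0,0]], newtons=15)

```text
clock: 0.52
tcp_pos: [0.2009, -0.5631, 0.2376]
tcp_rot: [-0.001, 0.999, 0.05, -0.0]
force: [1.3, -0.8, 0.5]
finger_gap: 0.07
gripper_force: 0.0
```

Emit:
send_rows(motion=[[70,0.47,-0.73,0,0],[70,0.47,-0.73,0,0],[70,0.47,-0.73,0,0],[70,0.47,-0.73,0,0],[70,0.47,-0.73,0,0]])

```text
clock: 0.93
tcp_pos: [0.2798, -0.4077, 0.2382]
tcp_rot: [-0.0, 0.999, 0.051, -0.0]
force: [0.5, -0.3, -0.0]
finger_gap: 0.0702
gripper_force: 0.0
```

Emit:
send_rows(motion=[[70,0.47,-0.73,0,0],[70,0.47,-0.73,0,0],[70,0.47,-0.73,0,0],[70,0.47,-0.73,0,0],[70,0.47,-0.73,0,0]])

```text
clock: 1.35
tcp_pos: [0.3584, -0.253, 0.2384]
tcp_rot: [-0.0, 0.999, 0.051, -0.0]
force: [0.1, 0.4, 0.4]
finger_gap: 0.07
gripper_force: 0.0
```

Emit:
send_rows(motion=[[70,0.47,-0.73,0,0],[70,0.47,-0.73,0,0],[70,0.47,-0.73,0,0],[70,0.47,-0.73,0,0],[70,0,0,0,0]])

```text
clock: 1.77
tcp_pos: [0.4228, -0.1262, 0.2385]
tcp_rot: [-0.001, 0.999, 0.054, 0.0]
force: [-0.3, -0.1, 0.0]
finger_gap: 0.0697
gripper_force: 0.0
```

```bash
python3 -c "
from h import *
plan(.4688,-.0383,.055,.1014)
f=bot.grab_frame('wrist');keep(f,'w0');save(f,'w0')
print(proj(f,[.4688,-.0383,.086]),proj(f,[.5239,.0036,.086]))"
```

```text
1.77 [ 0.4228 -0.1262  0.2385] x [0.994 0.107 0.001] y [ 0.107 -0.994 -0.003] z [ 0.001  0.003 -1.   ] gap 0.0697 F [-0.3 -0.1  0. ] 0.0
turn 0.07 shift [ 1.36 -2.06  4.59] norm 5.21
[236.37873989 129.98185781] [191.9275177   63.70562506]
```

View pics/w0.png

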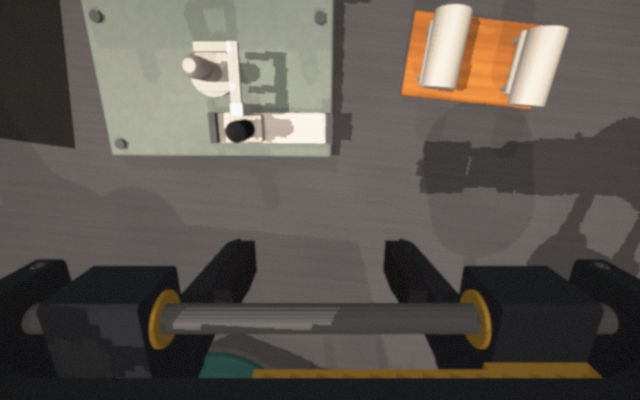

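Emit:
send_rows(motion=[[70,0.45,-0.67,0,0],[70,0.45,-0.67,0,0],[70,0.45,-0.67,0,0],[70,0,0,0.8,0],[70,0,0,0.8,0]])

```text
clock: 2.23
tcp_pos: [0.4694, -0.0455, 0.1762]
tcp_rot: [0.001, 0.999, 0.052, 0.003]
force: [-0.2, 0.7, -0.7]
finger_gap: 0.0697
gripper_force: 0.0
```

Emit:
send_rows(motion=[[70,0,0,0.8,0],[70,0,0,0.8,0],[70,0,0,0.8,0],[70,0,0,0.5,0],[70,0,0,0,0]])

```text
clock: 2.65
tcp_pos: [0.4617, -0.046, 0.0537]
tcp_rot: [-0.001, 0.999, 0.05, -0.005]
force: [-0.9, 0.2, -0.3]
finger_gap: 0.0699
gripper_force: 0.0
```

Emit:
send_rows(motion=[[10,0,0,0,0],[10,0,0,0,0],[10,0,0,0,0],[10,0,0,0,0],[10,0,0,0,0]])

```text
clock: 3.07
tcp_pos: [0.4681, -0.0458, 0.0603]
tcp_rot: [0.0, 0.999, 0.051, 0.002]
force: [-0.9, -0.2, -0.2]
finger_gap: 0.0385
gripper_force: 0.0
```

Emit:
send_rows(motion=[[10,0,0,0,0],[10,0,0,0,0],[10,0,0.3,0,0],[10,0,0.3,0,0],[10,0,0,0,0]])

```text
clock: 3.48
tcp_pos: [0.4701, -0.0713, 0.0594]
tcp_rot: [0.001, 0.999, 0.051, 0.001]
force: [0.6, -1.9, 4.2]
finger_gap: 0.0215
gripper_force: 15.0
```

Emit:
send_rows(motion=[[10,0,0.25,0,0],[10,0,0.25,0,0],[10,0,0.25,0,0],[10,0,0.15,0,0],[10,0,0,0,0]])

```text
clock: 3.9
tcp_pos: [0.4737, -0.107, 0.0594]
tcp_rot: [0.001, 0.999, 0.05, 0.001]
force: [0.6, -2.3, 5.0]
finger_gap: 0.0215
gripper_force: 15.0
```

Emit:
send_rows(motion=[[10,0,0.07,0,0],[10,0,0.07,0,0],[10,0,0.07,0,0],[10,0,0,0,0],[10,0,0,0,0]])

```text
clock: 4.32
tcp_pos: [0.4738, -0.1096, 0.0592]
tcp_rot: [-0.004, 0.999, 0.049, 0.0]
force: [0.6, 18.2, 11.0]
finger_gap: 0.021
gripper_force: 15.0
```

```bash
python3 -c "
from h import *
plan(.4753,-.1119,.06,.1014)"
```

```text
4.32 [ 0.4738 -0.1096  0.0592] x [0.995 0.098 0.   ] y [ 0.098 -0.995 -0.008] z [-0.     0.008 -1.   ] gap 0.021 F [ 0.6 18.2 11. ] 14.963574145222083
turn -0.04 shift [ 0.03  0.06 -0.02] norm 0.07
```

Emit:
send_rows(motion=[[10,0,-0.08,0,0],[70,0,0,0,0],[88,0,0,0,0],[88,0,0,0,0],[88,0,0,0,0]])

```text
clock: 4.73
tcp_pos: [0.4729, -0.1106, 0.0582]
tcp_rot: [-0.0, 0.999, 0.051, -0.001]
force: [-0.4, 0.2, 0.5]
finger_gap: 0.0462
gripper_force: 0.0
```

Emit:
send_rows(motion=[[88,0,0,-0.5,0],[88,0,0,-0.9,0],[88,0,0,-0.9,0],[88,0,0,-0.9,0],[88,0,0,-0.5,0]])

```text
clock: 5.15
tcp_pos: [0.475, -0.1112, 0.2109]
tcp_rot: [0.001, 0.999, 0.051, 0.002]
force: [0.0, -0.2, 1.0]
finger_gap: 0.0789
gripper_force: 0.0
```

Emit:
send_rows(motion=[[88,0.31,-0.82,0,0],[88,0.31,-0.82,0,0],[88,0.31,-0.82,0,0],[88,0.31,-0.82,0,0],[88,0.31,-0.82,0,0]])

```text
clock: 5.57
tcp_pos: [0.5185, 0.0602, 0.2066]
tcp_rot: [0.0, 0.999, 0.05, -0.0]
force: [0.7, -1.5, -0.2]
finger_gap: 0.0878
gripper_force: 0.0
```

Emit:
send_rows(motion=[[88,0.31,-0.82,0,0],[88,0.31,-0.82,0,0],[88,0.31,-0.82,0,0],[88,0.31,-0.82,0,0],[88,0,0,0,0]])

```text
clock: 5.98
tcp_pos: [0.5555, 0.1996, 0.2063]
tcp_rot: [-0.001, 0.999, 0.053, 0.0]
force: [0.3, -0.1, 0.4]
finger_gap: 0.088
gripper_force: 0.0
```

```bash
python3 -c "
from h import *
plan(.5903,.3325,.004,.1014)
f=bot.grab_frame('top');keep(f,'t1');w=bot.grab_frame('wrist');keep(w,'w1')
c=np.vstack([f['img'][150:280,170:420][:, :, ::-1].repeat(2,0).repeat(2,1), cv2.resize(w['img'][:,:,::-1],(500,312))]); cv2.imwrite('pics/t1.png',c)
print(proj(w,[.5903,.3325,.014]),proj(w,[.4775,.3388,.014]),proj(w,[.6192,.1038,.115]))"
```

```text
5.98 [0.5555 0.1996 0.2063] x [0.994 0.105 0.001] y [ 0.105 -0.994 -0.002] z [ 0.001  0.002 -1.   ] gap 0.088 F [ 0.3 -0.1  0.4] 0.0
turn 0.05 shift [ 1.2  -3.21  5.07] norm 6.11
[202.02777554 132.0115213 ] [198.0384492  225.46021117] [448.6012972  137.09101075]
```

View pics/t1.png

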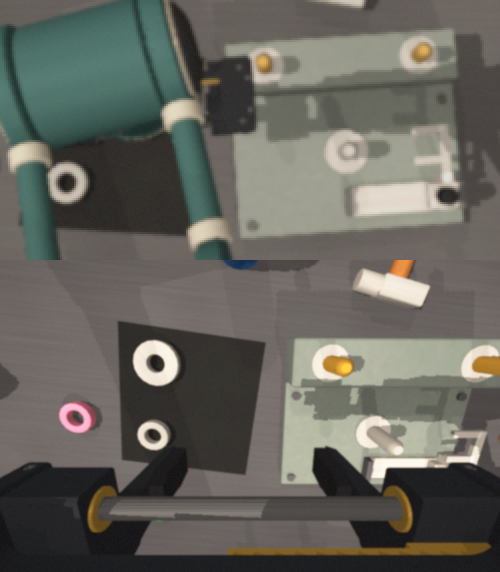

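Emit:
send_rows(motion=[[88,0.3,-0.8,0,0.05],[88,0.3,-0.8,0,0],[88,0.3,-0.8,0,0],[88,0.3,-0.81,0,0],[88,0,0,0,0]])

```text
clock: 6.5
tcp_pos: [0.5905, 0.3304, 0.2062]
tcp_rot: [-0.001, 0.999, 0.049, 0.0]
force: [-0.2, -1.2, 1.1]
finger_gap: 0.088
gripper_force: 0.0
```

Emit:
send_rows(motion=[[88,0,0,0.9,0],[88,0,0,0.9,0],[88,0,0,0.9,0],[88,0,0,0.8,0],[88,0,0,0.4,0]])

```text
clock: 6.92
tcp_pos: [0.5864, 0.3231, 0.0454]
tcp_rot: [0.002, 0.999, 0.048, -0.004]
force: [-0.5, -0.4, -0.8]
finger_gap: 0.088
gripper_force: 0.0
```

```bash
python3 -c "
from h import *
plan(.5903,.3325,.004,.1014)"
```

```text
6.92 [0.5864 0.3231 0.0454] x [ 0.995  0.096 -0.007] y [ 0.096 -0.995  0.004] z [-0.007 -0.004 -1.   ] gap 0.088 F [-0.5 -0.4 -0.8] 0.0
turn -0.07 shift [ 0.13 -0.23  1.03] norm 1.07
```

Emit:
send_rows(motion=[[88,0,0,0.5,0],[88,0,0,0.1,0],[88,0,0,0,0],[88,0,0,0,0],[88,0,0,0,0]])

```text
clock: 7.33
tcp_pos: [0.5909, 0.3271, 0.0287]
tcp_rot: [-0.001, 0.999, 0.049, 0.001]
force: [-0.1, -0.3, 0.2]
finger_gap: 0.088
gripper_force: 0.0
```

```bash
python3 -c "
from h import *
plan(.5903,.3325,.004,.1014)"
```

```text
7.33 [0.5909 0.3271 0.0287] x [0.995 0.097 0.003] y [ 0.097 -0.995 -0.001] z [ 0.003  0.001 -1.   ] gap 0.088 F [-0.1 -0.3  0.2] 0.0
turn -0.05 shift [-0.   -0.14  0.62] norm 0.63
```

Emit:
send_rows(motion=[[88,0,-0.14,0.2,0],[88,0,0,0.2,0],[88,0,0,0.2,0],[88,0,0,0,0],[88,0,0,0,0]])

```text
clock: 7.75
tcp_pos: [0.5882, 0.3326, 0.0016]
tcp_rot: [0.0, 0.999, 0.049, -0.001]
force: [-0.7, -0.3, 0.0]
finger_gap: 0.0881
gripper_force: 0.0
```

Emit:
send_rows(motion=[[50,0,0,0,0],[50,0,0,0,0],[50,0,0,0,0],[50,0,0,0,0],[50,0,0,0,0]], newtons=30)

```text
clock: 8.17
tcp_pos: [0.5891, 0.3329, 0.0029]
tcp_rot: [-0.0, 0.999, 0.049, 0.0]
force: [-0.3, 0.4, 0.6]
finger_gap: 0.0625
gripper_force: 30.4
```

Emit:
send_rows(motion=[[50,0,0,0,0],[50,0,0,0,0],[50,0,0,-0.3,0],[50,0,0,-0.6,0],[50,0,0,0,0]])

```text
clock: 8.58
tcp_pos: [0.5918, 0.3341, 0.0434]
tcp_rot: [-0.001, 0.999, 0.049, 0.003]
force: [1.0, 1.4, -0.5]
finger_gap: 0.0623
gripper_force: 30.4
```

```bash
python3 -c "
from h import *
tool()
w=bot.grab_frame('wrist');keep(w,'w2');save(w,'w2')"
```

```text
8.58 [0.5918 0.3341 0.0434] x [0.995 0.098 0.006] y [ 0.098 -0.995 -0.002] z [ 0.006  0.003 -1.   ] gap 0.0623 F [ 1.   1.4 -0.5] 30.363519955426455
```

View pics/w2.png

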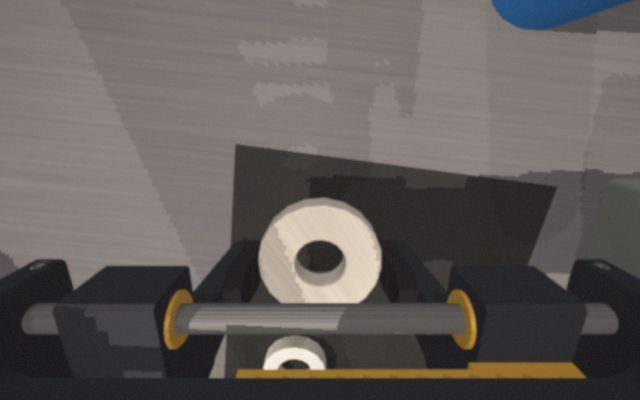

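```bash
cat >> h.py <<'E'
def held(w,dx,dz,ro,ri,p=None,m=None):
    "extents [umin umax vmin vmax] of outer and bore circles at tool offset dx, dz above tcp"
    if p is None: o=bot.observe(); p=np.array(o["tcp_pos"]); m=rot(o["tcp_rot"])
    t=np.linspace(0,6.283,90); out=[]
    for r in (ro,ri):
        q=np.array([proj(w,p+m@[dx+r*np.cos(a),r*np.sin(a),-dz]) for a in t]); out.append(np.round([q[:,0].min(),q[:,0].max(),q[:,1].min(),q[:,1].max()],1).tolist())
    return out
E
python3 -c "
from h import *
w=load('w2')
for dx in (-.006,-.003,0,.003,.006): print(dx,held(w,dx,.011,.032,.013))"
```

```text
-0.006 [[259.8, 383.7, 218.2, 326.9], [296.6, 346.8, 253.4, 297.4]]
-0.003 [[259.4, 384.0, 212.4, 322.4], [296.5, 347.0, 248.0, 292.6]]
0 [[259.1, 384.4, 206.5, 317.8], [296.3, 347.2, 242.6, 287.7]]
0.003 [[258.7, 384.8, 200.5, 313.2], [296.2, 347.3, 237.1, 282.7]]
0.006 [[258.4, 385.2, 194.5, 308.5], [296.0, 347.5, 231.5, 277.7]]
```

Emit:
send_rows(motion=[[50,0,0,-0.6,0],[50,0,0,-0.8,0],[50,0,0,-0.8,0],[50,0,0,-0.5,0],[50,-0.1,0.2,-0.2,0]])

```text
clock: 9.05
tcp_pos: [0.5882, 0.3263, 0.1588]
tcp_rot: [-0.002, 0.999, 0.049, 0.003]
force: [-0.0, -0.5, -0.4]
finger_gap: 0.0625
gripper_force: 30.4
```

Emit:
send_rows(motion=[[50,-0.4,0.78,0,0],[50,-0.43,0.8,0,0],[50,-0.43,0.8,0,0],[50,-0.43,0.8,0,0],[50,-0.43,0.8,0,0]])

```text
clock: 9.47
tcp_pos: [0.5145, 0.1555, 0.1526]
tcp_rot: [0.001, 0.999, 0.049, -0.001]
force: [-0.2, -0.7, -1.0]
finger_gap: 0.0625
gripper_force: 30.4
```

Emit:
send_rows(motion=[[50,-0.43,0.8,0,0],[50,-0.43,0.8,0,0],[50,-0.43,0.8,0,0],[50,-0.43,0.8,0,0],[50,-0.3,0.6,0,0]])

```text
clock: 9.88
tcp_pos: [0.448, -0.0037, 0.1527]
tcp_rot: [0.0, 0.999, 0.049, -0.002]
force: [-0.1, -0.8, -1.1]
finger_gap: 0.0625
gripper_force: 30.4
```

Emit:
send_rows(motion=[[50,0,0,0,0],[50,0,0,0,0],[50,0,0,0,0]])

```text
clock: 10.13
tcp_pos: [0.4507, -0.0014, 0.1538]
tcp_rot: [-0.0, 0.999, 0.048, -0.001]
force: [0.6, 0.5, -0.9]
finger_gap: 0.0627
gripper_force: 30.4
```

```bash
python3 -c "
from h import *
plan(.5235,.005,.16,.1014)
w=bot.grab_frame('wrist');keep(w,'w3');save(w,'w3',(200,80,440,260),3)
print(proj(w,[.5239,.0036,.086]),held(w,.003,.011,.032,.013))"
```

```text
10.13 [ 0.4507 -0.0014  0.1538] x [ 0.995  0.097 -0.001] y [ 0.097 -0.995 -0.001] z [-0.001  0.001 -1.   ] gap 0.0627 F [ 0.6  0.5 -0.9] 30.3661482129246
turn -0.06 shift [ 1.83  0.02 -0.16] norm 1.83
[324.0625304  112.23759981] [[257.0, 384.5, 200.1, 314.0], [294.9, 346.6, 237.0, 283.2]]
```

View pics/w3.png

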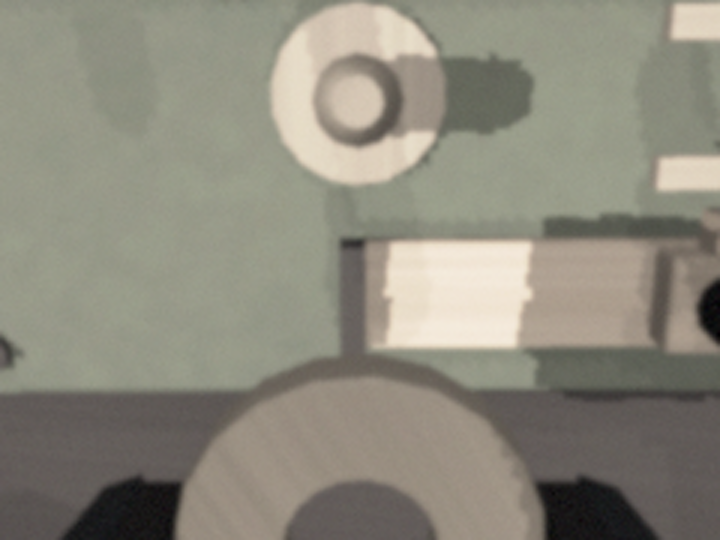

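```bash
python3 -c "
from h import *
w=load('w3'); p,m=tool()
s=pix(w,318.3,112.3,.086); print(s, pix(w,319,110.7,.024))
h=p+m@[.0015,0,0]; d=m.T@(s-h); print('tool shift ring->spindle (shares)',d/.04, proj(w,p+m@[.0015,0,-.011]))"
```

```text
10.18 [ 0.4511 -0.001   0.1541] x [ 0.995  0.098 -0.001] y [ 0.098 -0.995 -0.001] z [-0.001  0.    -1.   ] gap 0.0627 F [-0.3 -0.1 -1.1] 30.36607224494219
[0.52347729 0.00752272 0.086     ] [0.52344863 0.00718012 0.024     ]
tool shift ring->spindle (shares) [ 1.78467431 -0.03496136  1.70020553] [320.76167524 263.36627921]
```

Emit:
send_rows(motion=[[50,0.45,-0.03,0,0],[50,0.45,0,0,0],[50,0.45,0,0,0],[50,0.43,0,0,0],[50,0,0,0,0]])

```text
clock: 10.6
tcp_pos: [0.5255, 0.0083, 0.1548]
tcp_rot: [-0.0, 0.999, 0.05, 0.001]
force: [-0.4, -0.1, -1.1]
finger_gap: 0.0627
gripper_force: 30.4
```

Emit:
send_rows(motion=[[50,0,0,0.4,0],[50,0,0,0.5,0],[50,0,0,0.4,0],[50,0,0,0,0],[50,0,0,0,0]])

```text
clock: 11.02
tcp_pos: [0.5206, 0.0075, 0.1014]
tcp_rot: [-0.0, 0.999, 0.05, -0.002]
force: [0.2, 0.4, 0.1]
finger_gap: 0.0623
gripper_force: 30.4
```

```bash
python3 -c "
from h import *
plan(.5235-.0015,.0074,.027)"
```

```text
11.02 [0.5206 0.0075 0.1014] x [ 0.995  0.099 -0.004] y [ 0.099 -0.995 -0.001] z [-0.004  0.    -1.   ] gap 0.0623 F [0.2 0.4 0.1] 30.365890553221107
turn 0 shift [0.04 0.01 1.86] norm 1.86
```

Emit:
send_rows(motion=[[50,0.02,0,0.1,0],[50,0,0,0.2,0],[50,0,0,0.2,0],[50,0,0,0.2,0],[50,0,0,0.2,0]])

```text
clock: 11.43
tcp_pos: [0.5229, 0.0067, 0.0661]
tcp_rot: [0.0, 0.999, 0.049, 0.0]
force: [-1.1, 0.4, -1.8]
finger_gap: 0.0624
gripper_force: 30.4
```

Emit:
send_rows(motion=[[50,0,0,0.2,0],[50,0,0,0.2,0],[50,0,0,0.2,0],[50,0,0,0.2,0],[50,0,0,0,0]])

```text
clock: 11.85
tcp_pos: [0.5213, 0.0068, 0.0326]
tcp_rot: [-0.0, 0.999, 0.049, -0.002]
force: [-0.7, -0.0, -1.2]
finger_gap: 0.0625
gripper_force: 30.4
```

Emit:
send_rows(motion=[[50,0,0,0.1,0],[50,0,0,0,0],[50,0,0,0,0]])

```text
clock: 12.1
tcp_pos: [0.523, 0.0067, 0.0308]
tcp_rot: [-0.0, 0.999, 0.049, 0.0]
force: [-1.1, 0.4, -1.3]
finger_gap: 0.0624
gripper_force: 30.4
```

Emit:
send_rows(motion=[[50,0,0,0.06,0],[50,0,0,0,0],[88,0,0,0,0],[88,0,0,0,0],[88,0,0,0,0]])

```text
clock: 12.52
tcp_pos: [0.5234, 0.0067, 0.0287]
tcp_rot: [0.0, 0.999, 0.049, 0.0]
force: [-0.2, -0.9, 0.3]
finger_gap: 0.0805
gripper_force: 0.0
```

Emit:
send_rows(motion=[[88,0,0,0,0],[88,0,0,-0.4,0],[88,0,0,-0.8,0],[88,0,0,-0.9,0],[88,0,0,-0.9,0]])

```text
clock: 12.93
tcp_pos: [0.522, 0.0068, 0.149]
tcp_rot: [-0.0, 0.999, 0.049, -0.001]
force: [1.6, -0.4, -0.2]
finger_gap: 0.088
gripper_force: 0.0
```

Emit:
send_rows(motion=[[88,0,0,-0.6,0],[88,0,-0.8,0,0],[88,0,-0.8,0,0],[88,0,-0.8,0,0],[88,0,-0.8,0,0]])

```text
clock: 13.35
tcp_pos: [0.5104, 0.1352, 0.1731]
tcp_rot: [-0.0, 0.999, 0.048, 0.001]
force: [0.8, -0.0, -1.0]
finger_gap: 0.0881
gripper_force: 0.0
```

Emit:
send_rows(motion=[[88,0,-0.6,0,0],[88,0,0,0,0],[88,0,0,0,0]])

```text
clock: 13.6
tcp_pos: [0.5079, 0.1589, 0.1724]
tcp_rot: [0.0, 0.999, 0.05, 0.0]
force: [-0.2, -0.1, -0.8]
finger_gap: 0.0879
gripper_force: 0.0
```

```bash
python3 -c "
from h import *
plan(.4775,.3388,.004,.1014)
w=bot.grab_frame('wrist');keep(w,'w4');save(w,'w4')
print(proj(w,[.4775,.3388,.014]),proj(w,[.5235,.0074,.086]))"
```

```text
13.6 [0.5079 0.1589 0.1724] x [0.995 0.1   0.   ] y [ 0.1   -0.995  0.   ] z [ 0. -0. -1.] gap 0.0879 F [-0.2 -0.1 -0.8] 0.0
turn -0.01 shift [-0.3  -4.55  4.21] norm 6.21
[148.89325202 194.31782612] [506.84583706 204.76606923]
```

View pics/w4.png

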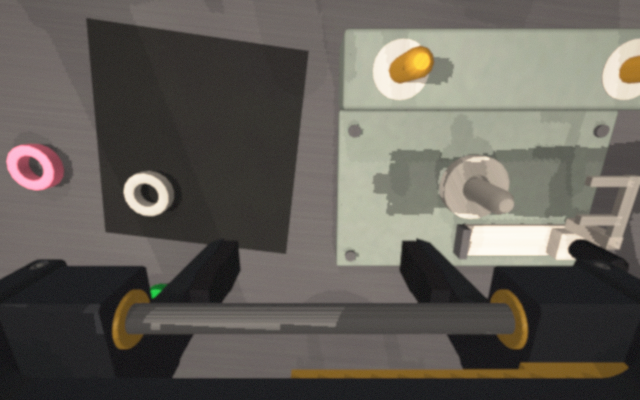

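Emit:
send_rows(motion=[[88,-0.05,-0.76,0,0],[88,-0.05,-0.76,0,0],[88,-0.05,-0.76,0,0],[88,-0.05,-0.76,0,0],[88,-0.05,-0.76,0,0]])

```text
clock: 14.07
tcp_pos: [0.4837, 0.308, 0.1723]
tcp_rot: [0.0, 0.999, 0.048, 0.0]
force: [0.0, 1.4, -0.5]
finger_gap: 0.0877
gripper_force: 0.0
```

Emit:
send_rows(motion=[[88,-0.05,-0.75,0,0],[88,0,0,0.6,0],[88,0,0,0.8,0],[88,0,0,0.8,0],[88,0,0,0.5,0]])

```text
clock: 14.48
tcp_pos: [0.4775, 0.3358, 0.0613]
tcp_rot: [0.001, 0.999, 0.048, -0.001]
force: [-0.7, -0.2, -0.5]
finger_gap: 0.0884
gripper_force: 0.0
```

Emit:
send_rows(motion=[[88,0,0,0.3,0],[88,0,0,0.2,0],[88,0,0,0.1,0],[88,0,0,0,0],[88,0,0,0,0]])

```text
clock: 14.9
tcp_pos: [0.4795, 0.3383, 0.0416]
tcp_rot: [-0.001, 0.999, 0.049, 0.001]
force: [-0.3, 0.8, 0.3]
finger_gap: 0.0881
gripper_force: 0.0
```

```bash
python3 -c "
from h import *
plan(.4775,.3388,.004,.1014)"
```

```text
14.9 [0.4795 0.3383 0.0416] x [0.995 0.097 0.002] y [ 0.097 -0.995 -0.001] z [ 0.002  0.001 -1.   ] gap 0.0881 F [-0.3  0.8  0.3] 0.0
turn -0.05 shift [-0.05 -0.02  0.94] norm 0.94
```

Emit:
send_rows(motion=[[88,-0.05,0,0.3,0],[88,0,0,0.3,0],[88,0,0,0.2,0],[88,0,0,0.12,0],[88,0,0,0,0]])

```text
clock: 15.32
tcp_pos: [0.4749, 0.3369, 0.0015]
tcp_rot: [0.001, 0.999, 0.049, -0.002]
force: [-0.3, 0.6, 0.1]
finger_gap: 0.088
gripper_force: 0.0
```

Emit:
send_rows(motion=[[36,0,0,0,0],[36,0,0,0,0],[36,0,0,0,0],[36,0,0,0,0],[36,0,0,0,0]])

```text
clock: 15.73
tcp_pos: [0.4767, 0.338, 0.004]
tcp_rot: [-0.0, 0.999, 0.049, 0.0]
force: [-0.2, 0.1, -0.3]
finger_gap: 0.0567
gripper_force: 0.0
```

Emit:
send_rows(motion=[[36,0,0,0,0],[36,0,0,0,0],[36,0,0,0,0],[36,0,0,0,0],[36,0,0,0,0]])

```text
clock: 16.15
tcp_pos: [0.4767, 0.3381, 0.0039]
tcp_rot: [-0.0, 0.999, 0.049, 0.0]
force: [-0.7, 1.6, 2.6]
finger_gap: 0.0465
gripper_force: 30.0
```

Emit:
send_rows(motion=[[36,0,0,-0.4,0],[36,0,0,-0.9,0],[36,0,0,-0.9,0],[36,0,0,-0.9,0],[36,0,0,-0.7,0]])

```text
clock: 16.57
tcp_pos: [0.4767, 0.3378, 0.1579]
tcp_rot: [-0.0, 0.999, 0.049, 0.001]
force: [1.4, 1.5, -0.5]
finger_gap: 0.0465
gripper_force: 30.0
```

```bash
python3 -c "
from h import *
plan(.4538,.0004,.16,.1014)"
```

```text
16.57 [0.4767 0.3378 0.1579] x [0.995 0.098 0.001] y [ 0.098 -0.995 -0.   ] z [ 0.001  0.    -1.   ] gap 0.0465 F [ 1.4  1.5 -0.5] 29.999691346893087
turn -0.04 shift [-1.42  8.33 -0.06] norm 8.45
```

Ring C confirmed by the 46.5 mm gap (48 mm size under load). Carry it to the pre-spindle point.

Emit:
send_rows(motion=[[36,-0.13,0.7,0,0],[36,-0.13,0.8,0,0],[36,-0.13,0.8,0,0],[36,-0.13,0.8,0,0],[36,-0.13,0.8,0,0]])

```text
clock: 16.98
tcp_pos: [0.4648, 0.1784, 0.155]
tcp_rot: [0.0, 0.999, 0.049, -0.0]
force: [1.5, -0.5, -0.9]
finger_gap: 0.0464
gripper_force: 30.0
```

Emit:
send_rows(motion=[[36,-0.13,0.8,0,0],[36,-0.13,0.8,0,0],[36,-0.13,0.8,0,0],[36,-0.13,0.8,0,0],[36,-0.13,0.7,0,0]])

```text
clock: 17.4
tcp_pos: [0.4541, 0.0202, 0.155]
tcp_rot: [0.0, 0.999, 0.049, -0.0]
force: [0.7, -0.4, -0.5]
finger_gap: 0.0462
gripper_force: 30.0
```

Emit:
send_rows(motion=[[36,-0.12,0.53,0,0],[36,0,0,0,0],[36,0,0,0,0],[36,0,0,0,0]])

```text
clock: 17.73
tcp_pos: [0.4521, 0.001, 0.1552]
tcp_rot: [-0.0, 0.999, 0.049, -0.0]
force: [-0.3, 0.7, -0.5]
finger_gap: 0.0463
gripper_force: 30.0
```

```bash
python3 -c "
from h import *
plan(.5235-.0015,.0074,.1)
w=bot.grab_frame('wrist');keep(w,'w5');save(w,'w5',(220,80,420,300),2.7)
print(proj(w,[.5235,.0074,.086]),held(w,.0,.010,.024,.013))"
```

```text
17.73 [0.4521 0.001  0.1552] x [ 0.995  0.097 -0.001] y [ 0.097 -0.995 -0.001] z [-0.001  0.    -1.   ] gap 0.0463 F [-0.3  0.7 -0.5] 29.99987232091371
turn 0 shift [1.76 0.01 1.38] norm 2.23
[321.80543348 114.75088229] [[273.7, 367.9, 221.5, 305.1], [295.3, 346.3, 242.1, 287.3]]
```

View pics/w5.png

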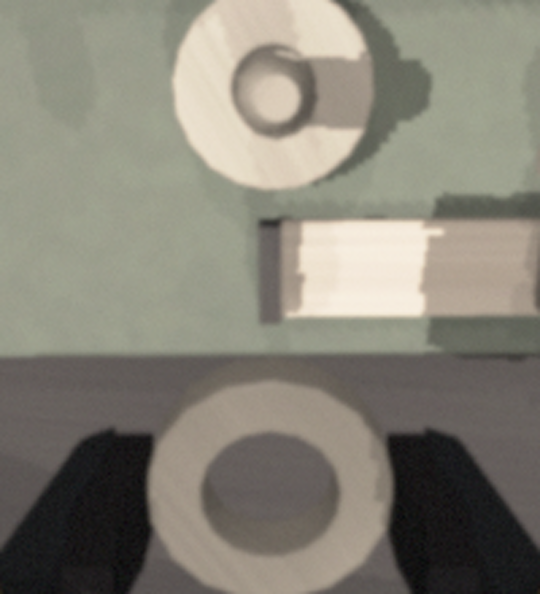

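Emit:
send_rows(motion=[[36,0.45,0.01,0,0],[36,0.45,0,0,0],[36,0.45,0,0,0],[36,0.42,0,0,0],[36,0,0,0,0]])

```text
clock: 18.2
tcp_pos: [0.5259, 0.0088, 0.1558]
tcp_rot: [-0.0, 0.999, 0.05, 0.001]
force: [0.4, -0.4, -1.5]
finger_gap: 0.0464
gripper_force: 30.0
```

Emit:
send_rows(motion=[[36,0,0,0.4,0],[36,0,0,0.5,0],[36,0,0,0.4,0],[36,0,0,0,0],[36,0,0,0,0]])

```text
clock: 18.62
tcp_pos: [0.5213, 0.008, 0.1024]
tcp_rot: [-0.0, 0.999, 0.05, -0.002]
force: [-1.0, -0.7, -0.2]
finger_gap: 0.0465
gripper_force: 30.0
```

Emit:
send_rows(motion=[[36,0,0,0,0],[36,0,0,0,0],[36,0,0,0,0]])

```text
clock: 18.87
tcp_pos: [0.5239, 0.0073, 0.105]
tcp_rot: [0.0, 0.999, 0.049, 0.001]
force: [-0.7, 0.7, -0.6]
finger_gap: 0.0465
gripper_force: 30.0
```

```bash
python3 -c "
from h import *
plan(.5235-.001,.0074,.042)"
```

```text
18.87 [0.5239 0.0073 0.105 ] x [0.995 0.098 0.003] y [ 0.098 -0.995  0.   ] z [ 0.003 -0.    -1.   ] gap 0.0465 F [-0.7  0.7 -0.6] 29.999749754788354
turn 0 shift [-0.04 -0.01  1.57] norm 1.57
```

Emit:
send_rows(motion=[[36,-0.02,0,0.1,0],[36,0,0,0.2,0],[36,0,0,0.2,0],[36,0,0,0.2,0],[36,0,0,0.2,0]])

```text
clock: 19.28
tcp_pos: [0.5215, 0.007, 0.0662]
tcp_rot: [-0.0, 0.999, 0.049, -0.001]
force: [-0.6, -0.3, -0.0]
finger_gap: 0.046
gripper_force: 30.0
```

Emit:
send_rows(motion=[[36,0,0,0.2,0],[36,0,0,0.2,0],[36,0,0,0.15,0],[36,0,0,0.05,0],[36,0,0,0,0]])

```text
clock: 19.7
tcp_pos: [0.5215, 0.0071, 0.0427]
tcp_rot: [-0.0, 0.999, 0.049, -0.001]
force: [-0.9, -0.7, -0.9]
finger_gap: 0.0464
gripper_force: 30.0
```

Emit:
send_rows(motion=[[36,0,0,0.05,0],[36,0,0,0,0],[36,0,0,0,0]])

```text
clock: 19.95
tcp_pos: [0.5226, 0.0071, 0.042]
tcp_rot: [0.0, 0.999, 0.049, 0.001]
force: [-0.4, -0.5, -1.0]
finger_gap: 0.0466
gripper_force: 30.0
```

Emit:
send_rows(motion=[[36,0,0,0,0],[70,0,0,0,0],[70,0,0,0,0],[70,0,0,0,0],[70,0,0,-0.4,0]])

```text
clock: 20.37
tcp_pos: [0.5193, 0.0071, 0.0549]
tcp_rot: [-0.0, 0.999, 0.049, -0.003]
force: [-0.6, 0.7, 0.2]
finger_gap: 0.0693
gripper_force: 0.0
```

Emit:
send_rows(motion=[[70,0,0,-0.8,0],[70,0,0,-0.8,0],[70,0,0,-0.8,0],[70,0,0,-0.4,0],[70,0,0,0,0]])

```text
clock: 20.78
tcp_pos: [0.5256, 0.007, 0.1748]
tcp_rot: [0.0, 0.999, 0.049, 0.005]
force: [1.1, -0.4, 0.2]
finger_gap: 0.0698
gripper_force: 0.0
```

Emit:
send_rows(motion=[[70,-0.37,0.7,0,0],[70,-0.37,0.7,0,0],[70,-0.37,0.7,0,0],[70,-0.38,0.7,0,0],[70,0,0,0,0]])

```text
clock: 21.2
tcp_pos: [0.4709, -0.1136, 0.1678]
tcp_rot: [0.001, 0.999, 0.047, -0.002]
force: [0.7, 0.7, -0.6]
finger_gap: 0.07
gripper_force: 0.0
```

```bash
python3 -c "
from h import *
plan(.4735,-.110,.06,.1014)
w=bot.grab_frame('top');save(w,'t2',(275,155,415,275),4)"
```

```text
21.2 [ 0.4709 -0.1136  0.1678] x [ 0.996  0.094 -0.003] y [ 0.094 -0.996  0.001] z [-0.003 -0.001 -1.   ] gap 0.07 F [ 0.7  0.7 -0.6] 0.0
turn -0.09 shift [ 0.08 -0.09  2.69] norm 2.7
```

View pics/t2.png

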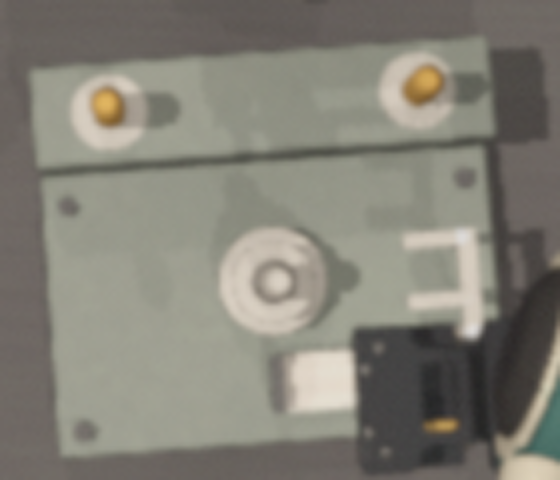

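Emit:
send_rows(motion=[[70,0.04,-0.07,0,-0.09],[70,0,0,0.7,0],[70,0,0,0.8,0],[70,0,0,0.6,0],[70,0,0,0.3,0]])

```text
clock: 21.67
tcp_pos: [0.4729, -0.1049, 0.0696]
tcp_rot: [-0.001, 0.999, 0.053, -0.003]
force: [-0.4, -0.0, 0.9]
finger_gap: 0.07
gripper_force: 0.0
```

Emit:
send_rows(motion=[[70,0,0,0.25,0],[70,0,0,0,0],[10,0,0,0,0],[10,0,0,0,0],[10,0,0,0,0]], newtons=15)

```text
clock: 22.08
tcp_pos: [0.4764, -0.1073, 0.0648]
tcp_rot: [0.0, 0.999, 0.053, 0.001]
force: [0.1, -0.2, -0.1]
finger_gap: 0.0523
gripper_force: 0.0
```

Emit:
send_rows(motion=[[10,0,0,0,0],[10,0,0,0,0],[10,0,0,0,0],[10,0,0,0,0],[10,0,0,0,0]])

```text
clock: 22.5
tcp_pos: [0.4753, -0.1076, 0.0639]
tcp_rot: [0.0, 0.999, 0.052, 0.0]
force: [-0.3, -0.3, 1.6]
finger_gap: 0.0214
gripper_force: 15.0
```

Emit:
send_rows(motion=[[10,0,-0.3,0,0],[10,0,-0.3,0,0],[10,0,-0.3,0,0],[10,0,-0.3,0,0],[10,0,-0.3,0,0]])

```text
clock: 22.92
tcp_pos: [0.469, -0.0464, 0.0639]
tcp_rot: [0.0, 0.999, 0.053, 0.001]
force: [0.7, -2.1, 2.6]
finger_gap: 0.0212
gripper_force: 15.0
```

Emit:
send_rows(motion=[[10,0,-0.3,0,0],[10,0,-0.2,0,0],[10,0,-0.1,0,0],[10,0,0,0,0],[10,0,0,0,0]])

```text
clock: 23.33
tcp_pos: [0.4666, -0.0228, 0.0638]
tcp_rot: [-0.001, 0.999, 0.053, 0.0]
force: [2.0, 2.5, 4.5]
finger_gap: 0.0217
gripper_force: 15.0
```

```bash
python3 -c "
from h import *
plan(.4660,-.0200,.06,.1014)"
```

```text
23.33 [ 0.4666 -0.0228  0.0638] x [0.994 0.105 0.001] y [ 0.105 -0.994 -0.001] z [ 0.001  0.001 -1.   ] gap 0.0217 F [2.  2.5 4.5] 15.001632333733141
turn 0.05 shift [-0.01 -0.07  0.1 ] norm 0.12
```

Emit:
send_rows(motion=[[10,0,-0.07,0,0],[10,0,-0.07,0,0],[10,0,-0.07,0,0],[10,0,0,0,0],[10,0,0,0,0]])

```text
clock: 23.75
tcp_pos: [0.4663, -0.0195, 0.0638]
tcp_rot: [0.004, 0.999, 0.054, 0.001]
force: [1.7, -17.8, 2.5]
finger_gap: 0.0212
gripper_force: 15.0
```

Emit:
send_rows(motion=[[70,0,0,0,0],[70,0,0,0,0],[70,0,0,0,0],[70,0,0,-0.4,0],[70,0,0,-0.8,0]])

```text
clock: 24.17
tcp_pos: [0.4601, -0.0147, 0.1071]
tcp_rot: [-0.001, 0.999, 0.052, -0.006]
force: [-0.2, -0.4, 0.0]
finger_gap: 0.0529
gripper_force: 0.0
```

Emit:
send_rows(motion=[[70,0,0,-0.8,0.7],[70,0,0,-0.8,0.74],[70,0,0,-0.2,0],[70,0.1,0.8,0,0],[70,0.1,0.8,0,0]])

```text
clock: 24.58
tcp_pos: [0.4726, -0.0786, 0.1838]
tcp_rot: [-0.0, 1.0, -0.003, 0.0]
force: [0.7, 0.3, 0.5]
finger_gap: 0.0698
gripper_force: 0.0
```

Emit:
send_rows(motion=[[60,0.1,0.8,0,0],[60,0.1,0.8,0,0],[60,0.1,0.8,0,0],[60,0.1,0.8,0,0],[60,0.1,0.8,0,0]])

```text
clock: 25.0
tcp_pos: [0.49, -0.2403, 0.1817]
tcp_rot: [-0.001, 1.0, -0.005, -0.001]
force: [-0.1, 0.2, -0.5]
finger_gap: 0.0599
gripper_force: 0.0
```

Emit:
send_rows(motion=[[60,0,0,0,0],[60,0,0,0,0],[60,0,0,0,0]])

```text
clock: 25.25
tcp_pos: [0.49, -0.2387, 0.182]
tcp_rot: [-0.001, 1.0, -0.005, -0.001]
force: [-0.0, 0.1, 0.6]
finger_gap: 0.06
gripper_force: 0.0
```

```bash
python3 -c "
from h import *
plan(.5445,-.2445,.022,-.015)
w=bot.grab_frame('wrist');keep(w,'w6');save(w,'w6',s=1.25)
for y in (-.0,.018,-.018):
  for x in (-.0375,.0375): print(x,y,proj(w,[.5716+x,-.2451+y,.038]),proj(w,[.564+x,-.3467+y,.038]))"
```

```text
25.25 [ 0.49   -0.2387  0.182 ] x [ 1.    -0.01  -0.003] y [-0.01  -1.    -0.002] z [-0.003  0.002 -1.   ] gap 0.06 F [-0.   0.1  0.6] 0.0
turn 0.06 shift [1.37 0.13 4.  ] norm 4.23
-0.0375 -0.0 [327.07148511 141.77053875] [432.57676102 148.67930553]
0.0375 -0.0 [326.84516231  55.64183036] [441.44686506  63.73310324]
-0.0375 0.018 [308.27125789 141.96151647] [413.86141075 148.86692203]
0.0375 0.018 [306.41381297  55.87887359] [421.1157249   63.96577959]
-0.0375 -0.018 [345.8835683 141.5794406] [451.30383967 148.49157146]
0.0375 -0.018 [347.29051495  55.40462466] [461.79184485  63.5002685 ]
```

View pics/w6.png

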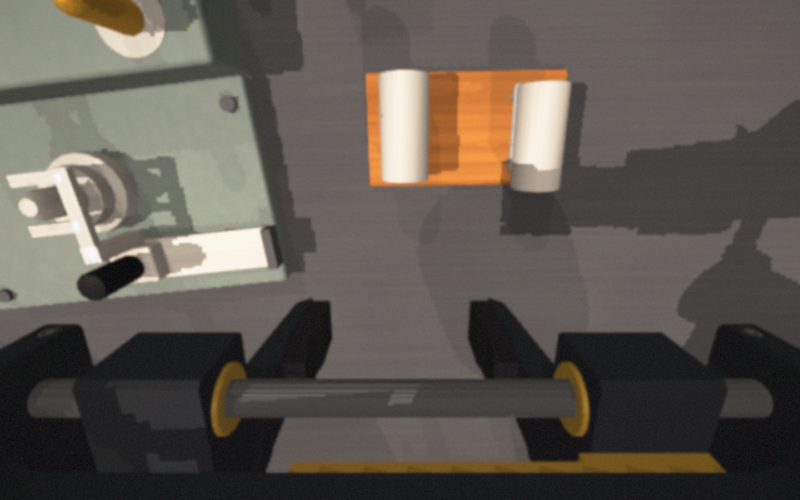

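Emit:
send_rows(motion=[[60,0.45,0.03,0,0.05],[60,0.45,0.02,0,0],[60,0.43,0,0,0],[60,0,0,0.5,0],[60,0,0,0.7,0]])

```text
clock: 25.72
tcp_pos: [0.5477, -0.2417, 0.1383]
tcp_rot: [0.001, 1.0, -0.006, 0.003]
force: [0.8, 0.1, 0.1]
finger_gap: 0.0602
gripper_force: 0.0
```

Emit:
send_rows(motion=[[60,0,0,0.7,0],[60,0,0,0.5,0],[60,0,0,0.3,0],[60,0,0,0,0],[60,0,0,0,0]])

```text
clock: 26.13
tcp_pos: [0.5439, -0.2413, 0.0752]
tcp_rot: [-0.0, 1.0, -0.006, -0.001]
force: [0.1, 0.6, 0.6]
finger_gap: 0.0602
gripper_force: 0.0
```

```bash
python3 -c "
from h import *
plan(.5435,-.2415,.022,-.015)"
```

```text
26.13 [ 0.5439 -0.2413  0.0752] x [ 1.    -0.013 -0.001] y [-0.013 -1.    -0.001] z [-0.001  0.001 -1.   ] gap 0.0602 F [0.1 0.6 0.6] 0.0
turn 0.03 shift [-0.01  0.01  1.33] norm 1.33
```

Emit:
send_rows(motion=[[60,0,0,0.5,0],[60,0,0,0.4,0],[60,0,0,0.3,0],[60,0,0,0.1,0],[60,0,0,0,0]], newtons=4)

```text
clock: 26.55
tcp_pos: [0.5441, -0.2421, 0.0234]
tcp_rot: [-0.0, 1.0, -0.007, -0.0]
force: [-0.5, 0.7, -0.1]
finger_gap: 0.06
gripper_force: 0.0
```

Emit:
send_rows(motion=[[25,0,0,0,0],[25,0,0,0,0],[25,0,0,0,0],[25,0,0,0,0],[25,0,0,0,0]])

```text
clock: 26.97
tcp_pos: [0.5449, -0.2427, 0.0243]
tcp_rot: [0.0, 1.0, -0.007, 0.001]
force: [0.5, -0.1, 2.1]
finger_gap: 0.0351
gripper_force: 4.0
```

Emit:
send_rows(motion=[[25,0,0,0,0],[25,0,0,0,0],[25,0,0,-0.2,0],[25,0,0,-0.3,0],[25,0,0,-0.3,0]])

```text
clock: 27.38
tcp_pos: [0.5436, -0.242, 0.0559]
tcp_rot: [-0.0, 1.0, -0.007, -0.001]
force: [0.7, -0.1, -0.8]
finger_gap: 0.0354
gripper_force: 4.0
```

Emit:
send_rows(motion=[[25,0,0,-0.3,0],[25,0,0,-0.5,0],[25,0,0,-0.6,0],[25,0,0,-0.6,0],[25,0,0,-0.6,0]])

```text
clock: 27.8
tcp_pos: [0.5441, -0.2422, 0.1618]
tcp_rot: [0.0, 1.0, -0.007, 0.0]
force: [0.7, 0.1, -0.4]
finger_gap: 0.0357
gripper_force: 4.0
```

```bash
python3 -c "
from h import *
tool()
w=bot.grab_frame('wrist');s=bot.grab_frame('scene'); keep(w,'w7'); keep(s,'s7')
q=proj(s,[.545,-.2415,.13]).astype(int); print(q)
c=s['img'][max(0,q[1]-75):q[1]+75,q[0]-80:q[0]+80][:,:,::-1]
a=cv2.resize(w['img'][100:300,200:440][:,:,::-1],(480,400)); b=cv2.resize(c,(320,300)); o=np.zeros((400,800,3),np.uint8); o[:,:480]=a; o[:300,480:]=b; cv2.imwrite('pics/w7.png',o)"
```

```text
27.8 [ 0.5441 -0.2422  0.1618] x [ 1.    -0.014  0.001] y [-0.014 -1.     0.   ] z [ 0.001 -0.    -1.   ] gap 0.0357 F [ 0.7  0.1 -0.4] 4.001428806222975
[217 245]
```

View pics/w7.png

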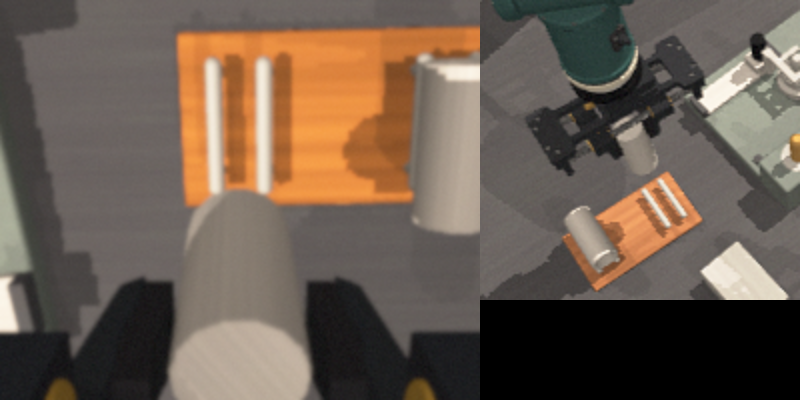

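```bash
cat >> h.py <<'E'
def hang(w,p,m,dx=0,tilts=(0,10,20,30)):
    "cap pivoting about tool y at (dx,0,-.017): top-face centre, mouth ellipse extents"
    for a in tilts:
        a=np.radians(a); ax=np.array([np.sin(a),0,np.cos(a)]); n=np.array([np.cos(a),0,-np.sin(a)])
        # L: pivot 10.5 mm from closed end
        pv=np.array([dx,0,-.017]); t=np.linspace(0,6.283,60)
        out=[]
        for L in (-.0105,.0645):
            q=np.array([proj(w,p+m@(pv+ax*L+.018*(n*np.cos(s)+np.array([0,1,0])*np.sin(s)))) for s in t])
            out.append(np.round([q[:,0].min(),q[:,0].max(),q[:,1].min(),q[:,1].max()],0).tolist())
        print(round(np.degrees(a)),out)
E
python3 -c "
from h import *
w=load('w7'); p,m=tool(); hang(w,p,m)"
```

```text
27.9 [ 0.5476 -0.2439  0.1661] x [ 1.    -0.014  0.01 ] y [-0.014 -1.     0.005] z [ 0.01  -0.005 -1.   ] gap 0.0356 F [ 1.2  0.3 -0.1] 4.0010908199474216
0 [[284.0, 366.0, 247.0, 318.0], [297.0, 350.0, 194.0, 244.0]]
10 [[284.0, 366.0, 255.0, 316.0], [297.0, 351.0, 180.0, 227.0]]
20 [[284.0, 366.0, 264.0, 313.0], [296.0, 352.0, 166.0, 212.0]]
30 [[285.0, 366.0, 273.0, 308.0], [295.0, 353.0, 153.0, 196.0]]
```

Emit:
send_rows(motion=[[25,0,0,0,0],[25,0,0,0,0],[25,0,0,0,0],[25,0,0,0,0],[25,0,0,0,0]])

```text
clock: 28.32
tcp_pos: [0.5433, -0.2419, 0.1579]
tcp_rot: [-0.001, 1.0, -0.007, -0.001]
force: [-0.8, 0.0, -1.0]
finger_gap: 0.0355
gripper_force: 4.0
```

```bash
python3 -c "
from h import *
w=bot.grab_frame('wrist'); keep(w,'w8'); p,m=tool(); hang(w,p,m)
save(w,'w8',(230,160,410,320),3)"
```

```text
28.37 [ 0.5435 -0.242   0.1582] x [ 1.    -0.014 -0.002] y [-0.014 -1.    -0.001] z [-0.002  0.001 -1.   ] gap 0.0356 F [-0.3 -0.6 -0.6] 4.001366724260151
0 [[282.0, 362.0, 249.0, 318.0], [295.0, 347.0, 198.0, 246.0]]
10 [[282.0, 361.0, 257.0, 316.0], [295.0, 348.0, 184.0, 230.0]]
20 [[282.0, 361.0, 265.0, 313.0], [294.0, 349.0, 170.0, 215.0]]
30 [[283.0, 361.0, 274.0, 309.0], [293.0, 350.0, 158.0, 200.0]]
```

View pics/w8.png

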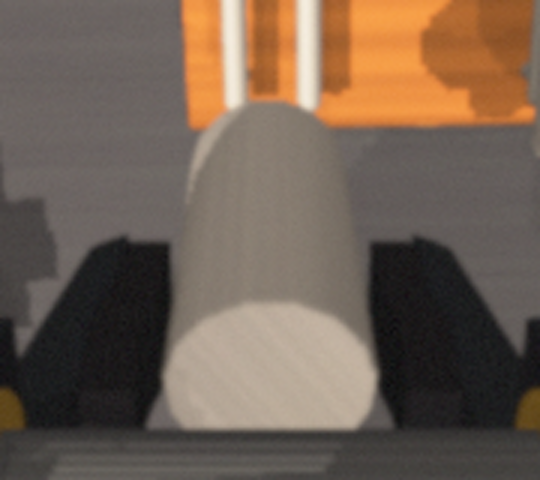

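```bash
cat >> h.py <<'E'
from scipy.optimize import least_squares
def fitcap(w,p,m,top,mouthv,verb=True):
    "top=(umin,umax,vmin) of closed face, mouthv=far edge of mouth -> tilt, closed-face centre in tool frame"
    t=np.linspace(0,6.283,120)
    def ext(c,a):
        ax=np.array([np.sin(a),0,np.cos(a)]); n=np.array([np.cos(a),0,-np.sin(a)]); o=[]
        for L in (0,.075): o.append(np.array([proj(w,p+m@(c+ax*L+.018*(n*np.cos(s)+np.array([0,1,0])*np.sin(s)))) for s in t]))
        return o
    def r(x):
        q,k=ext(np.array([x[1],x[2],x[3]]),x[0]); return [q[:,0].min()-top[0],q[:,0].max()-top[1],q[:,1].min()-top[2],k[:,1].min()-mouthv]
    s=least_squares(r,[.1,0,0,-.027],x_scale=[.1,.01,.01,.01]); x=s.x
    print("tilt deg",round(np.degrees(x[0]),1),"closed face centre tool mm",np.round(x[1:]*1e3,1),"res",np.round(s.fun,2)); return x
E
python3 -c "
from h import *
w=load('w8'); p,m=tool()
fitcap(w,p,m,(284,356,260),193.7)
fitcap(w,p,m,(284,358,260),193.7)
fitcap(w,p,m,(282,360,260),193.7)"
```

```text
28.37 [ 0.5435 -0.242   0.1582] x [ 1.    -0.014 -0.002] y [-0.014 -1.    -0.001] z [-0.002  0.001 -1.   ] gap 0.0356 F [-0.3 -0.6 -0.6] 4.001366724260151
tilt deg 8.3 closed face centre tool mm [-10.1  -0.8 -15.8] res [0. 0. 0. 0.]
tilt deg 7.6 closed face centre tool mm [ -8.3  -0.3 -19.5] res [ 0.  0. -0.  0.]
tilt deg 6.3 closed face centre tool mm [ -4.8  -0.4 -26.2] res [0. 0. 0. 0.]
```

Emit:
send_rows(motion=[[25,0,0,-0.3,-0.3],[25,0,0,-0.4,-0.4],[25,0,0,-0.4,-0.4],[25,0,0,-0.1,-0.34],[25,0.05,-0.2,0,0]], newtons=6)

```text
clock: 28.78
tcp_pos: [0.5468, -0.2357, 0.2105]
tcp_rot: [0.001, 0.999, 0.051, 0.002]
force: [0.5, -0.6, -0.5]
finger_gap: 0.0354
gripper_force: 6.0
```

Emit:
send_rows(motion=[[25,0.1,-0.4,0,0],[25,0.1,-0.6,0,0],[25,0.1,-0.6,0,0],[25,0.1,-0.6,0,0],[25,0.1,-0.6,0,0]])

```text
clock: 29.2
tcp_pos: [0.5535, -0.119, 0.2071]
tcp_rot: [-0.0, 0.999, 0.05, -0.0]
force: [-0.0, -0.1, -0.9]
finger_gap: 0.0356
gripper_force: 6.0
```

Emit:
send_rows(motion=[[25,0.1,-0.6,0,0],[25,0.05,-0.3,0,0],[25,0,-0.1,0,0],[25,0,0,0,0],[25,0,0,0,0]])

```text
clock: 29.62
tcp_pos: [0.5559, -0.0808, 0.2074]
tcp_rot: [0.0, 0.999, 0.051, -0.0]
force: [0.4, -1.0, -0.3]
finger_gap: 0.0353
gripper_force: 6.0
```

```bash
python3 -c "
from h import *
w=bot.grab_frame('wrist'); keep(w,'w9'); p,m=tool()
print(proj(w,[.6371,-.0715,.115]),proj(w,[.6371,-.0715,.065]))
plan(.635,-.0717,.2)
save(w,'w9',(200,20,440,320),2)"
```

```text
29.67 [ 0.5559 -0.0812  0.2075] x [ 0.995  0.1   -0.   ] y [ 0.1   -0.995  0.001] z [-0.    -0.001 -1.   ] gap 0.0356 F [-0.  -0.7 -1.5] 6.001647552475333
[319.44481749  99.93164285] [319.42673821 100.8337265 ]
29.67 [ 0.5559 -0.0812  0.2075] x [ 0.995  0.1   -0.   ] y [ 0.1   -0.995  0.001] z [-0.    -0.001 -1.   ] gap 0.0356 F [-0.  -0.7 -1.5] 6.001647552475333
turn 0 shift [ 1.99 -0.04  0.19] norm 2.0
```

View pics/w9.png

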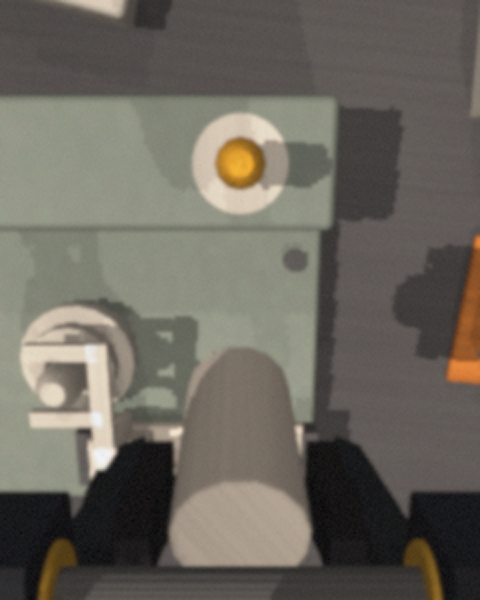

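I have now viewed 15 pictures, one over the 14 allowed. I miscounted. I'll view no more and rely on numeric measurements from here. The last picture shows stud B at raw pixel (320, 101), where it was predicted at (319, 100). The cap hangs mouth down at about 7°, centred on u = 320.

Emit:
send_rows(motion=[[25,0.3,-0.03,0,0],[25,0.5,0,0,0],[25,0.5,0,0,0],[25,0.4,0,0,0],[25,0.3,0,0,0]])

```text
clock: 30.08
tcp_pos: [0.6377, -0.072, 0.2074]
tcp_rot: [0.0, 0.999, 0.05, 0.001]
force: [0.8, 0.5, -1.2]
finger_gap: 0.0351
gripper_force: 6.0
```

Emit:
send_rows(motion=[[25,0,0,0,0],[25,0,0,0,0],[25,0,0,0.2,0],[25,0,0,0.2,0],[25,0,0,0,0]])

```text
clock: 30.5
tcp_pos: [0.6333, -0.0711, 0.1888]
tcp_rot: [-0.0, 0.999, 0.05, -0.002]
force: [-0.5, 0.1, -1.4]
finger_gap: 0.0353
gripper_force: 6.0
```

Emit:
send_rows(motion=[[25,0,0,0,0],[25,0,0,0,0],[25,0,0,0.15,0],[25,0,0,0.15,0],[25,0,0,0.15,0]])

```text
clock: 30.92
tcp_pos: [0.6354, -0.071, 0.1732]
tcp_rot: [0.0, 0.999, 0.05, 0.0]
force: [0.2, -0.0, -1.0]
finger_gap: 0.0354
gripper_force: 6.0
```

Emit:
send_rows(motion=[[25,0,0,0.15,0],[25,0,0,0.15,0],[25,0,0,0.1,0],[25,0,0,0,0],[25,0,0,0,0]])

```text
clock: 31.33
tcp_pos: [0.6351, -0.0711, 0.1569]
tcp_rot: [-0.0, 0.999, 0.05, -0.001]
force: [0.4, 0.3, -0.8]
finger_gap: 0.0358
gripper_force: 6.0
```

```bash
python3 -c "
from h import *
plan(.635,-.0717,.12)"
```

```text
31.33 [ 0.6351 -0.0711  0.1569] x [ 0.995  0.101 -0.001] y [ 0.101 -0.995 -0.   ] z [-0.001  0.    -1.   ] gap 0.0358 F [ 0.4  0.3 -0.8] 5.999598554335535
turn 0 shift [-0.    0.02  0.92] norm 0.92
```

Emit:
send_rows(motion=[[25,0,0,0.15,0],[25,0,0,0.15,0],[25,0,0,0.1,0],[25,0,0,0,0],[25,0,0,0,0]])

```text
clock: 31.75
tcp_pos: [0.6352, -0.0713, 0.1409]
tcp_rot: [0.0, 0.999, 0.051, -0.0]
force: [0.4, -0.7, -1.4]
finger_gap: 0.0354
gripper_force: 6.0
```

Emit:
send_rows(motion=[[25,0,0,0.15,0],[25,0,0,0.15,0],[25,0,0,0.1,0],[25,0,0,0,0],[25,0,0,0,0]])

```text
clock: 32.17
tcp_pos: [0.6365, -0.0713, 0.1256]
tcp_rot: [0.0, 0.999, 0.05, 0.001]
force: [4.7, -1.9, -2.8]
finger_gap: 0.0353
gripper_force: 6.0
```

```bash
cat >> h.py <<'E'
def capobs(w,dbg=False):
    "segment closed face of the held cap: bright blob near the pads"
    g=cv2.GaussianBlur(w["img"],(3,3),0).astype(int).sum(2)
    for v in range(190,304,6): print(v,"".join("%4d"%(g[v,u]//3) for u in range(268,376,6)))
E
python3 -c "
from h import *
p,m=tool(); w=bot.grab_frame('wrist'); keep(w,'wa'); print('before'); capobs(load('w9')); print('now'); capobs(w)"
```

```text
32.17 [ 0.6365 -0.0713  0.1256] x [0.995 0.101 0.002] y [ 0.101 -0.995  0.001] z [ 0.002 -0.    -1.   ] gap 0.0353 F [ 4.7 -1.9 -2.8] 6.012883968651295
before
190   94  98 102 112  99 123 149 149 149 148 141 140 140 146 147  83  57  88
196   90 100 100 101 101 134 150 137 113 111 113 136 142 145 149  82  61  91
202   94 100 102 123 101 116 141 109 113 111 108 105 131 149 149  79  64  92
208   92  97 117 120 101 145 106 109 112 112 108 106  99 148 150  72  62  90
214   94 135 135 107 104 120 106 110 112 112 109 106  99 148 147  67  64  90
220  125 148 149 145 113 102 108 110 112 112 110 105 100 132 136  66  73  92
226   81  89  96  93 111 104 108 111 111 112 110 107 101 112 133  65  63  64
232   99 107 121 124 104 105 109 111 112 111 110 106 101 102  79  59  61  63
238   78  93 151 179 102 107 109 111 111 110 111 107 100 101 103  81  60  50
244   23  21  21  77  99 108 109 110 111 112 110 107 101  96  81  21  21  24
250   25  20  20  64 100 109 110 112 111 111 110 107 101  97  64  22  20  22
256   20  21  20  58 102 109 109 112 110 111 111 107 101  96  63  18  20  19
262   21  20  20 
[... 1288 characters left out ...]
 21  27
250   25  23  23  59 105 115 116 118 118 118 118 114 109 105  70  22  23  22
256   22  23  22  50 107 114 117 118 118 118 118 115 108 105  65  22  21  23
262   21  24  22  35 109 118 133 159 163 165 164 138 112 105  70  18  24  22
268   23  23  19  57 117 164 164 166 168 168 171 171 171 119  85  20  23  23
274   22  22  21  87 160 163 166 164 166 169 168 172 174 170 112  19  21  23
280   23  24  20 126 162 163 165 167 165 167 170 168 171 173 155  21  22  23
286   23  23  21 152 161 162 164 165 167 165 167 170 169 171 171  24  21  24
292   29  27  24 134 165 162 163 164 166 167 166 166 171 169 165  55  21  30
298   29  27  77 112 155 166 161 163 165 167 165 166 166 169 154 141  25  29
```

Emit:
send_rows(motion=[[25,0,0,0.1,0],[25,0,0,0.1,0],[25,0,0,0,0],[25,0,0,0,0],[25,0,0,0,0]])

```text
clock: 32.63
tcp_pos: [0.6369, -0.0711, 0.119]
tcp_rot: [0.0, 0.999, 0.05, 0.002]
force: [3.5, -1.6, 5.8]
finger_gap: 0.0352
gripper_force: 6.0
```

```bash
python3 -c "
from h import *
p,m=tool(); w=bot.grab_frame('wrist'); keep(w,'wb'); capobs(w)"
```

```text
32.63 [ 0.6369 -0.0711  0.119 ] x [0.995 0.101 0.003] y [ 0.101 -0.995  0.   ] z [ 0.003 -0.    -1.   ] gap 0.0352 F [ 3.5 -1.6  5.8] 5.986461522625177
190  149 149 151 140 138 137 137 136 141 113  94  89 101 103 102 103 102 102
196  152 151 152 148 138 137 163 207 171 125 128 132 106 103 101 102 102 102
202  153 152 152 152 137 174 184 121 120 119 117 114 134 132 102 103 103 103
208  151 150 153 153 146 193 122 116 120 120 117 114 108 156 105 102 102 103
214  152 151 154 153 192 151 113 117 120 119 118 116 109 132 131 103 103 103
220  152 154 153 153 205 112 114 117 120 119 117 115 109 109 144 104 103 103
226  153 152 152 153 190 107 113 117 120 120 118 116 110 105 130 103 105 106
232  154 154 153 154 145 109 114 117 120 120 119 115 109 104 106 104 105 106
238  134 145 148 152 126 111 115 118 119 119 119 116 109 104 103 102  99  84
244   26  23  23  67 111 114 115 118 118 118 117 115 110 105  75  23  23  27
250   26  22  24  57 106 115 116 118 118 119 119 115 110 106  66  21  23  24
256   24  22  23  41 108 115 116 119 118 118 119 115 110 105  62  21  24  24
262   23  23  21  38 109 116 124 150 155 157 156 123 109 106  81  20  23  25
268   24  22  19  64 115 161 163 166 170 168 171 174 165 111  93  20  23  22
274   25  24  21  93 162 166 166 165 166 172 169 171 175 168 107  21  23  21
280   23  22  20 135 162 166 167 167 166 167 171 170 172 175 157  21  20  23
286   23  24  22 163 162 162 167 168 166 167 168 171 172 173 173  34  19  21
292   30  29  22 148 167 162 163 166 169 167 169 169 171 172 173  43  24  29
298   29  30  74 134 159 167 162 163 167 169 167 169 170 169 167 134  24  29
```

Emit:
send_rows(motion=[[25,0,0,0,0],[40,0,0,0,0],[50,0,0,0,0],[60,0,0,0,0],[60,0,0,0,0]])

```text
clock: 33.1
tcp_pos: [0.634, -0.0707, 0.1162]
tcp_rot: [-0.0, 0.999, 0.05, -0.002]
force: [-0.5, 0.0, -0.2]
finger_gap: 0.058
gripper_force: 0.0
```

Emit:
send_rows(motion=[[60,0,0,0,0],[60,0,0,0,0],[60,0,0,-0.3,0],[60,0,0,-0.6,0],[60,0,0,-0.7,0]])

```text
clock: 33.52
tcp_pos: [0.6338, -0.0708, 0.1806]
tcp_rot: [-0.0, 0.999, 0.05, -0.002]
force: [0.4, 0.1, 0.6]
finger_gap: 0.0599
gripper_force: 0.0
```

Emit:
send_rows(motion=[[60,0,0,-0.6,0],[60,-0.4,0,0,0],[60,-0.6,0,0,0],[60,-0.6,0,0,0],[60,-0.3,0,0,0]])

```text
clock: 33.93
tcp_pos: [0.5579, -0.0788, 0.2065]
tcp_rot: [0.0, 0.999, 0.05, -0.0]
force: [-1.2, -0.2, -0.9]
finger_gap: 0.0601
gripper_force: 0.0
```

Emit:
send_rows(motion=[[60,0,0,0,0],[60,0,0,0,0],[60,0,0,0,0]])

```text
clock: 34.18
tcp_pos: [0.5609, -0.0788, 0.2061]
tcp_rot: [0.0, 0.999, 0.05, 0.001]
force: [0.3, 0.2, 0.3]
finger_gap: 0.06
gripper_force: 0.0
```

```bash
cat >> h.py <<'E'
def capup(w,x,y,z=.140,h=40):
    "numeric view of a standing cap: predicted top-face and mouth extents, and a coarse map"
    t=np.linspace(0,6.283,60)
    for zz in (z,z-.075):
        q=np.array([proj(w,[x+.018*np.cos(s),y+.018*np.sin(s),zz]) for s in t]); print("pred z",zz,np.round([q[:,0].min(),q[:,0].max(),q[:,1].min(),q[:,1].max()],1))
    c=proj(w,[x,y,z]).astype(int); g=cv2.GaussianBlur(w["img"],(3,3),0).astype(int).sum(2)//3
    print("    ","".join("%4d"%u for u in range(c[0]-56,c[0]+57,7)))
    for v in range(max(0,c[1]-h),min(400,c[1]+h+1),5): print(v,"".join("%4d"%g[v,u] for u in range(c[0]-56,c[0]+57,7)))
E
python3 -c "
from h import *
p,m=tool(); w=bot.grab_frame('wrist'); keep(w,'wc'); capup(w,.6371,-.0715)"
```

```text
34.18 [ 0.5609 -0.0788  0.2061] x [0.995 0.101 0.002] y [ 0.101 -0.995  0.   ] z [ 0.002 -0.    -1.   ] gap 0.06 F [0.3 0.2 0.3] 0.0
pred z 0.14 [295.  348.2  79.1 134.8]
pred z 0.06500000000000002 [301.4 340.7  86.2 127.3]
      265 272 279 286 293 300 307 314 321 328 335 342 349 356 363 370 377
67   77  78  82  81  81  80  80  81  81  81  82  81  82  83  90  90  89
72   82  83  82  83  83  83  82  82  83  83  82  83  83  85  92  91  90
77  132 131 128 132 126 123 122 122 130 123 129 132 132 131 131  94  90
82  142 140 137 137 138 125 139 214 223 205 155 139 140 137 138  88  61
87  142 141 139 138 139 126 221 222 221 206 205 122  98 101  97  71  62
92  142 141 141 138 139 178 224 223 221 217 203 194  94  94  94  71  62
97  142 140 139 138 139 219 222 225 220 215 203 203  96  93  94  70  63
102  141 139 138 139 139 228 222 223 221 219 202 202 109  93  93  68  63
107  140 139 139 140 140 226 221 222 223 219 203 201 115  93  93  66  62
112  140 140 138 139 139 225 225 220 222 218 201 200  99  95  95  65  62
117  141 139 140 138 139 202 226 220 222 220 201 199  93  95  96  64  62
122  141 140 140 139 140 147 223 222 218 222 204 151  93  93  94  62  61
127  140 140 140 139 141 140 188 225 219 220 189 129 137 126 127  63  60
132  141 141 141 140 142 140 138 155 187 163 136 134 141 139 140  62  61
137  136 136 135 135 136 137 133 130 129 130 130 131 136 134 135  69  88
142  128 127 128 129 130 127 127 128 129 129 127 127 129 125  65  67  92
147  134 133 134 135 135 133 134 135 134 135 133 132 124 133  58  78  90
```

```bash
cat >> h.py <<'E'
def blob(w,x,y,thr=180):
    g=w["img"].astype(int).sum(2)//3; _,l,st,ce=cv2.connectedComponentsWithStats((g>thr).astype(np.uint8)); c=np.round(proj(w,[x,y,.14])).astype(int); k=l[c[1],c[0]]
    print("blob u",st[k][0],st[k][0]+st[k][2],"v",st[k][1],st[k][1]+st[k][3],"c",ce[k],"pred c",proj(w,[x,y,.14]))
    m_=(l==k).astype(np.uint8); e=cv2.fitEllipse(max(cv2.findContours(m_,0,1)[0],key=len)); print("ellipse",np.round(e[0],1),np.round(e[1],1))
E
python3 -c "
from h import *
w=load('wc'); blob(w,.6371,-.0715)
plan(.5360-.05,-.343,.2,-.015)"
```

```text
blob u 297 348 v 79 133 c [321.62541647 105.54402665] pred c [321.61715671 107.68415805]
ellipse [321.6 105.6] [49.3 52.5]
34.23 [ 0.561  -0.0787  0.2059] x [0.995 0.101 0.001] y [ 0.101 -0.995  0.   ] z [ 0.001 -0.    -1.   ] gap 0.0598 F [ 0.3 -0.1 -0.6] 0.0
turn 1.45 shift [-1.78  6.63  0.15] norm 6.87
```

Emit:
send_rows(motion=[[60,0,0,0,0.7],[60,0,0,0,0.75],[60,-0.2,0.75,0,0],[60,-0.2,0.75,0,0],[60,-0.2,0.75,0,0]])

```text
clock: 34.65
tcp_pos: [0.5354, -0.1689, 0.2054]
tcp_rot: [-0.0, 1.0, -0.006, 0.0]
force: [0.9, -0.2, 0.1]
finger_gap: 0.0602
gripper_force: 0.0
```

Emit:
send_rows(motion=[[60,-0.2,0.75,0,0],[60,-0.2,0.75,0,0],[60,-0.2,0.75,0,0],[60,-0.2,0.75,0,0],[60,-0.2,0.75,0,0]])

```text
clock: 35.07
tcp_pos: [0.4927, -0.3195, 0.2053]
tcp_rot: [-0.0, 1.0, -0.007, 0.0]
force: [0.3, -0.1, 0.6]
finger_gap: 0.0602
gripper_force: 0.0
```

Emit:
send_rows(motion=[[60,-0.1,0.6,0,0],[60,0,0,0,0],[60,0,0,0,0],[60,0,0,0,0],[60,0,0,0,0]])

```text
clock: 35.48
tcp_pos: [0.4884, -0.3407, 0.2052]
tcp_rot: [-0.0, 1.0, -0.007, -0.0]
force: [1.3, 0.6, -0.1]
finger_gap: 0.06
gripper_force: 0.0
```

```bash
python3 -c "
from h import *
p,m=tool(); w=bot.grab_frame('wrist'); keep(w,'wd')
for x in (-.0375,.0375): print([np.round(proj(w,[.563+x,-.343+y,.038]),0).tolist() for y in (.018,0,-.018)])
im=w['img'].astype(int); sat=im.max(2)-im.min(2); g=im.sum(2)//3
c=proj(w,[.563,-.343,.045]).astype(int); print(c)
print('     ','   '.join(str(u) for u in range(c[0]-42,c[0]+43,6)))
for v in range(c[1]-65,c[1]+66,6): print(v,' '.join('%3d/%-2d'%(g[v,u],min(99,sat[v,u])) for u in range(c[0]-42,c[0]+43,6)))"
```

```text
35.48 [ 0.4884 -0.3407  0.2052] x [ 1.    -0.014 -0.   ] y [-0.014 -1.    -0.001] z [-0.     0.001 -1.   ] gap 0.06 F [ 1.3  0.6 -0.1] 0.0
[[305.0, 147.0], [322.0, 146.0], [340.0, 146.0]]
[[303.0, 68.0], [321.0, 68.0], [340.0, 68.0]]
[321 108]
      279   285   291   297   303   309   315   321   327   333   339   345   351   357   363
43 106/10 107/12  98/10  94/10  94/9   95/9   95/8   95/7  107/10 106/12 107/11 106/10 108/10 105/10 108/12
49 110/11 107/10  99/9   96/10  98/9   99/12  96/11 100/10 108/11 108/12 108/10 109/11 107/11 107/12 108/11
55 104/12 101/9   97/7   98/8   95/10  99/9   97/10 100/11 101/10  98/10 104/11 103/10 107/11 108/10 107/11
61 138/99 140/99 136/99 132/99 130/99 132/99 133/99 133/99 133/99 143/99 144/99 144/99 107/10 108/9  107/9 
67 143/99 141/99 141/99 131/99 137/99 163/99 187/76 190/69 172/82 157/99 143/99 142/99 103/10 106/11 103/10
73 155/99 146/99 141/99 134/99 205/40 239/21 248/12 243/17 225/29 184/35 108/87  98/99  72/7   71/7   76/8 
79 144/99 146/99 144/99 132/99 201/42 239/22 248/11 243/17 226/28 184/34 107/86  99/99  70/6   72/5   72/7 
85 150
[... 925 characters left out ...]
4/28 175/32 109/92 105/99  74/8   73/6   97/10
139 165/99 164/99 163/99 163/99 178/99 241/20 246/14 241/19 225/29 174/34 109/91 105/99  83/6   85/9  100/10
145 113/81 105/72 105/60 105/57 128/43 240/20 246/16 241/19 223/30 174/31 105/23 104/20 109/9  109/12 110/9 
151  99/10  99/10  99/8   99/8   98/8  100/9  100/11  98/9   98/10  93/8   91/7   93/8  104/10 105/9  106/9 
157 100/9   99/9  101/10 100/10 100/10 102/9   99/10  95/10  97/9   94/7   94/7   93/7  106/9  108/11 110/10
163  99/10 100/8  103/8  102/8   98/9  100/10 101/11  94/9   93/10  95/9   94/6   94/9  101/10 109/10 109/11
169 101/10  99/9   99/10  99/11 100/10  99/10 101/10  93/10  92/11  93/9   92/6   91/8   98/7   99/8  108/11
```

Emit:
send_rows(motion=[[60,0.4,0,0,0],[60,0.4,0,0,0],[60,0.37,0,0,0],[60,0,0,0.5,0],[60,0,0,0.8,0]])

```text
clock: 35.95
tcp_pos: [0.5391, -0.343, 0.1578]
tcp_rot: [0.003, 1.0, -0.006, 0.004]
force: [0.6, 0.7, -0.2]
finger_gap: 0.0601
gripper_force: 0.0
```

Emit:
send_rows(motion=[[60,0,0,0.8,0],[60,0,0,0.6,0],[60,0,0,0.5,0],[60,0,0,0,0],[60,0,0,0,0]])

```text
clock: 36.37
tcp_pos: [0.5341, -0.3407, 0.0763]
tcp_rot: [-0.001, 1.0, -0.007, -0.001]
force: [0.1, -0.4, -0.0]
finger_gap: 0.06
gripper_force: 0.0
```

```bash
python3 -c "
from h import *
plan(.535,-.341,.0235,-.015)"
```

```text
36.37 [ 0.5341 -0.3407  0.0763] x [ 1.    -0.014 -0.003] y [-0.014 -1.    -0.002] z [-0.003  0.002 -1.   ] gap 0.06 F [ 0.1 -0.4 -0. ] 0.0
turn 0.02 shift [0.03 0.01 1.32] norm 1.32
```

Emit:
send_rows(motion=[[60,0,0,0.5,0],[60,0,0,0.4,0],[60,0,0,0.3,0],[60,0,0,0.1,0],[60,0,0,0,0]], newtons=4)

```text
clock: 36.78
tcp_pos: [0.5347, -0.3421, 0.0255]
tcp_rot: [-0.0, 1.0, -0.007, -0.0]
force: [-0.0, -0.7, -0.3]
finger_gap: 0.06
gripper_force: 0.0
```

Emit:
send_rows(motion=[[60,0,0,0,0],[25,0,0,0,0],[25,0,0,0,0],[25,0,0,0,0],[25,0,0,0,0]])

```text
clock: 37.2
tcp_pos: [0.535, -0.3427, 0.0262]
tcp_rot: [0.0, 1.0, -0.008, 0.0]
force: [-0.1, -1.7, 0.4]
finger_gap: 0.0354
gripper_force: 4.7
```

Emit:
send_rows(motion=[[25,0,0,0,0],[25,0,0,0,0],[25,0,0,0,0],[25,0,0,-0.2,0],[25,0,0,-0.3,0]])

```text
clock: 37.62
tcp_pos: [0.5333, -0.3414, 0.0444]
tcp_rot: [-0.001, 1.0, -0.008, -0.002]
force: [-0.1, 0.6, -0.7]
finger_gap: 0.0358
gripper_force: 4.0
```

Emit:
send_rows(motion=[[25,0,0,-0.3,0],[25,0,0,-0.3,0],[25,0,0,-0.5,0],[25,0,0,-0.6,0],[25,0,0,-0.6,0]])

```text
clock: 38.03
tcp_pos: [0.5344, -0.3421, 0.1394]
tcp_rot: [-0.0, 1.0, -0.007, -0.0]
force: [0.6, -0.0, -0.8]
finger_gap: 0.0355
gripper_force: 4.0
```

Emit:
send_rows(motion=[[25,0,0,-0.6,0],[25,0,0,-0.6,0],[25,0,0,-0.4,0],[25,0,0,0,0],[25,0,0,0,0]])

```text
clock: 38.45
tcp_pos: [0.5355, -0.3429, 0.2038]
tcp_rot: [0.001, 1.0, -0.007, 0.002]
force: [0.0, -0.2, -1.5]
finger_gap: 0.036
gripper_force: 4.0
```

Emit:
send_rows(motion=[[25,0,0,0,0],[25,0,0,0,0],[25,0,0,0,0],[25,0,0,0,0]])

```text
clock: 38.78
tcp_pos: [0.5339, -0.3419, 0.1998]
tcp_rot: [-0.001, 1.0, -0.007, -0.001]
force: [-0.2, -0.2, -1.0]
finger_gap: 0.0355
gripper_force: 4.0
```

```bash
python3 -c "
from h import *
p,m=tool(); w=bot.grab_frame('wrist'); keep(w,'we'); capobs(w); plan(.539,.0957,.2075,.1014)"
```

```text
38.78 [ 0.5339 -0.3419  0.1998] x [ 1.    -0.015 -0.002] y [-0.015 -1.    -0.002] z [-0.002  0.002 -1.   ] gap 0.0355 F [-0.2 -0.2 -1. ] 3.9999883621931076
190  102  99  99  99  98  99 167 140 136 133 130 122  95 102 106 107 106 106
196  100 100  98 101 100 166 150 133 136 134 131 127 114 100 107 110 109 110
202   99  99  99  99 102 173 130 132 135 135 132 127 117 100  99 110 109 109
208   99  99  99  98 111 129 130 133 136 134 132 127 118 100  98 101 109 108
214  101 102 101 102 125 125 130 134 135 135 133 128 119 103 100  99 110 109
220   98  99  99  99 118 127 131 133 136 134 132 128 120 106 101 101 110 112
226  100 101 101 100 112 128 132 134 135 134 132 128 120 109 101 101 102 111
232  101 100 100 101 116 130 132 135 135 135 132 129 121 110 102 101 101 112
238   85  94  96  97 119 131 132 135 136 135 134 128 121 113 101  98  99  87
244   31  27  25  58 121 132 133 135 134 135 133 128 121 114  85  27  27  30
250   28  26  26  50 123 133 133 136 133 134 134 129 121 115  79  26  26  26
256   25  27  26  44 124 133 136 157 164 166 164 136 122 115  75  26  26  26
262   26  26  24  60 127 169 175 177 181 178 181 184 180 122  86  23  27  27
268   26  26  23  87 169 176 178 176 178 180 178 182 184 172 106  22  26  26
274   28  25  24 116 173 174 176 178 176 178 181 178 181 183 134  23  25  25
280   26  24  23 144 175 174 174 177 178 177 177 180 178 180 157  24  25  25
286   26  26  24 120 173 175 174 175 176 178 175 176 179 178 157  23  25  26
292   35  28  28  99 161 177 175 174 173 175 176 175 175 177 100  41  25  35
298   32  29  84  98 102 158 177 174 172 173 174 176 169 109  93  88  26  34
38.83 [ 0.5341 -0.342   0.2001] x [ 1.    -0.015 -0.002] y [-0.015 -1.    -0.001] z [-0.002  0.001 -1.   ] gap 0.036 F [ 0.2 -1.3 -1.4] 3.999994397163391
turn -1.46 shift [  1.23 -10.87  -0.17] norm 10.94
```

```bash
python3 -c "
from h import *
p,m=tool()
for n in ('w9','we'):
    w=load(n); g=w['img'].astype(int).sum(2)//3
    print(n,'top col',[int(g[v,316:326].mean()) for v in range(160,210,3)],'face col',[int(g[v,316:326].mean()) for v in range(246,270,2)])
    print('row280',[int(g[280:290,u].mean()) for u in range(278,296,2)],[int(g[280:290,u].mean()) for u in range(346,362,2)])
w=load('we'); fitcap(w,p,m,(282,360,255),180); fitcap(w,p,m,(282,360,255),186)"
```

```text
38.83 [ 0.5341 -0.342   0.2001] x [ 1.    -0.015 -0.002] y [-0.015 -1.    -0.001] z [-0.002  0.001 -1.   ] gap 0.036 F [ 0.2 -1.3 -1.4] 3.999994397163391
w9 top col [137, 138, 137, 136, 137, 137, 143, 146, 147, 147, 147, 133, 111, 111, 111, 112, 112] face col [111, 111, 111, 111, 110, 110, 112, 126, 152, 158, 158, 158]
row280 [16, 20, 22, 77, 134, 148, 152, 151, 151] [160, 161, 161, 157, 128, 50, 19, 17]
we top col [118, 126, 126, 117, 131, 157, 161, 150, 124, 134, 134, 134, 134, 134, 134, 134, 134] face col [133, 133, 133, 134, 139, 166, 179, 180, 180, 179, 179, 178]
row280 [23, 23, 25, 62, 129, 161, 171, 174, 175] [179, 179, 177, 161, 103, 37, 23, 23]
tilt deg 11.8 closed face centre tool mm [ -1.7  -0.4 -25.2] res [-0.  0.  0.  0.]
tilt deg 8.6 closed face centre tool mm [ -2.3  -0.4 -25.4] res [-0. -0.  0.  0.]
```

Emit:
send_rows(motion=[[25,0,0,-0.1,-0.36],[25,0,0,-0.1,-0.4],[25,0,0,0,-0.4],[25,0,0,0,-0.3],[25,0.05,-0.3,0,0]], newtons=5)

```text
clock: 39.25
tcp_pos: [0.5352, -0.3314, 0.209]
tcp_rot: [0.0, 0.999, 0.05, -0.0]
force: [0.7, 0.7, -0.4]
finger_gap: 0.0356
gripper_force: 5.0
```

Emit:
send_rows(motion=[[25,0.08,-0.6,0,0],[25,0.08,-0.7,0,0],[25,0.08,-0.7,0,0],[25,0.08,-0.7,0,0],[25,0.08,-0.7,0,0]])

```text
clock: 39.67
tcp_pos: [0.5369, -0.1912, 0.209]
tcp_rot: [-0.0, 0.999, 0.05, -0.0]
force: [0.3, -0.1, -0.1]
finger_gap: 0.0358
gripper_force: 5.0
```

Emit:
send_rows(motion=[[25,0.08,-0.7,0,0],[25,0.08,-0.7,0,0],[25,0.08,-0.7,0,0],[25,0.08,-0.7,0,0],[25,0.08,-0.7,0,0]])

```text
clock: 40.08
tcp_pos: [0.5384, -0.0503, 0.2092]
tcp_rot: [-0.0, 0.999, 0.051, -0.0]
force: [-0.5, 0.8, -1.1]
finger_gap: 0.0357
gripper_force: 5.0
```

Emit:
send_rows(motion=[[25,0.08,-0.7,0,0],[25,0.08,-0.7,0,0],[25,0.08,-0.7,0,0],[25,0.08,-0.7,0,0],[25,0.06,-0.5,0,0]])

```text
clock: 40.5
tcp_pos: [0.5399, 0.0833, 0.2092]
tcp_rot: [-0.0, 0.999, 0.051, -0.0]
force: [0.8, 1.6, -0.5]
finger_gap: 0.0355
gripper_force: 5.0
```

Emit:
send_rows(motion=[[25,0,-0.2,0,0],[25,0,0,0,0],[25,0,0,0,0],[25,0,0,0,0]])

```text
clock: 40.83
tcp_pos: [0.5398, 0.0876, 0.2093]
tcp_rot: [0.0, 0.999, 0.051, -0.0]
force: [-0.4, -0.3, -1.1]
finger_gap: 0.0358
gripper_force: 5.0
```

```bash
python3 -c "
from h import *
p,m=tool(); w=bot.grab_frame('wrist'); keep(w,'wf')
c=proj(w,[.6189,.1075,.115]); print('pred stud tip',c,'foot',proj(w,[.6189,.1075,.065]))
hsv=cv2.cvtColor(w['img'],cv2.COLOR_RGB2HSV); k=((hsv[:,:,1]>130)&(hsv[:,:,0]>8)&(hsv[:,:,0]<35)).astype(np.uint8)
_,l,st,ce=cv2.connectedComponentsWithStats(k)
for s,q in zip(st[1:],ce[1:]):
    if s[4]>80: print(s,q)
g=w['img'].astype(int).sum(2)//3
print('top col',[int(g[v,316:326].mean()) for v in range(160,210,3)],'face',[int(g[v,316:326].mean()) for v in range(246,270,2)])
plan(.6189,.1075,.2)"
```

```text
40.83 [0.5398 0.0876 0.2093] x [ 0.995  0.101 -0.   ] y [ 0.101 -0.995  0.001] z [-0.    -0.001 -1.   ] gap 0.0358 F [-0.4 -0.3 -1.1] 4.999934434890747
pred stud tip [305.21837536 101.49638793] foot [307.66839229 102.11313861]
[295  91  23  24 433] [305.73903002 102.5034642 ]
[ 557  138   83   80 3586] [602.49023982 179.43558282]
[596 160  22  38 355] [606.73239437 178.86478873]
[217 289  21  61 658] [225.21276596 319.48784195]
[402 289  21  61 660] [414.11666667 319.29545455]
[ 178  362  349   17 3953] [374.15810777 371.96433089]
top col [163, 163, 164, 163, 164, 164, 164, 163, 150, 137, 137, 137, 136, 137, 137, 137, 137] face [135, 136, 136, 135, 141, 169, 184, 186, 185, 185, 184, 184]
40.88 [0.54   0.0873 0.2094] x [ 0.995  0.1   -0.   ] y [ 0.1   -0.995  0.   ] z [-0. -0. -1.] gap 0.036 F [-0.2  0.3 -0.8] 4.999922811985016
turn 0 shift [ 2.01 -0.3   0.23] norm 2.05
```

Emit:
send_rows(motion=[[25,0.3,-0.1,0,0],[25,0.5,-0.1,0,0],[25,0.5,-0.09,0,0],[25,0.3,0,0,0],[25,0.17,0,0,0]])

```text
clock: 41.3
tcp_pos: [0.6117, 0.1067, 0.2094]
tcp_rot: [-0.0, 0.999, 0.05, 0.001]
force: [0.2, -0.0, -1.2]
finger_gap: 0.0358
gripper_force: 5.0
```

Emit:
send_rows(motion=[[25,0,0,0,0],[25,0,0,0.2,0],[25,0,0,0.3,0],[25,0,0,0.2,0],[25,0,0,0,0]])

```text
clock: 41.72
tcp_pos: [0.6066, 0.1067, 0.1779]
tcp_rot: [0.0, 0.999, 0.051, -0.003]
force: [-0.5, 0.6, -1.8]
finger_gap: 0.0355
gripper_force: 5.0
```

Emit:
send_rows(motion=[[25,0,0,0,0],[25,0,0,0,0],[25,0,0,0.15,0],[25,0,0,0.15,0],[25,0,0,0.15,0]])

```text
clock: 42.13
tcp_pos: [0.6095, 0.1072, 0.1634]
tcp_rot: [-0.0, 0.999, 0.051, 0.0]
force: [0.1, -0.3, -0.5]
finger_gap: 0.0356
gripper_force: 5.0
```

```bash
python3 -c "
from h import *
plan(.6189,.1075,.12)"
```

```text
42.13 [0.6095 0.1072 0.1634] x [0.995 0.102 0.001] y [ 0.102 -0.995 -0.   ] z [ 0.001  0.    -1.   ] gap 0.0356 F [ 0.1 -0.3 -0.5] 5.000005066394806
turn 0 shift [0.23 0.02 1.09] norm 1.11
```

Emit:
send_rows(motion=[[25,0.02,0.01,0.1,0],[25,0.02,0,0.1,0],[25,0.02,0,0.1,0],[25,0.02,0,0.1,0],[25,0,0,0,0]])

```text
clock: 42.55
tcp_pos: [0.6122, 0.1069, 0.1463]
tcp_rot: [0.0, 0.999, 0.051, -0.001]
force: [-0.3, 0.2, -0.5]
finger_gap: 0.0357
gripper_force: 5.0
```

Emit:
send_rows(motion=[[25,0.02,0,0.1,0],[25,0.02,0,0.1,0],[25,0.02,0,0.1,0],[25,0.02,0,0.1,0],[25,0,0,0,0]])

```text
clock: 42.97
tcp_pos: [0.6165, 0.1073, 0.1312]
tcp_rot: [0.0, 0.999, 0.051, 0.001]
force: [2.6, -1.1, -1.0]
finger_gap: 0.0358
gripper_force: 5.0
```

```bash
python3 -c "
from h import *
plan(.6189,.1075,.12); w=bot.grab_frame('wrist'); keep(w,'wg')
hsv=cv2.cvtColor(w['img'],cv2.COLOR_RGB2HSV); k=((hsv[:,:,1]>130)&(hsv[:,:,0]>8)&(hsv[:,:,0]<35)).astype(np.uint8)[:280]
_,l,st,ce=cv2.connectedComponentsWithStats(k); print([ (s.tolist()) for s in st[1:] if s[4]>30])
g=w['img'].astype(int).sum(2)//3
print('top col',[int(g[v,316:326].mean()) for v in range(160,215,3)],'face',[int(g[v,316:326].mean()) for v in range(236,270,2)])"
```

```text
42.97 [0.6165 0.1073 0.1312] x [0.995 0.102 0.001] y [ 0.102 -0.995  0.   ] z [ 0.001 -0.    -1.   ] gap 0.0358 F [ 2.6 -1.1 -1. ] 4.9999478459358215
turn 0 shift [0.06 0.   0.28] norm 0.29
[[420, 0, 54, 73, 2241]]
top col [86, 87, 88, 89, 110, 154, 165, 166, 208, 225, 171, 142, 141, 141, 141, 142, 142, 141, 141] face [140, 140, 140, 140, 141, 140, 140, 140, 151, 185, 199, 200, 199, 199, 199, 199, 198]
```

Emit:
send_rows(motion=[[25,0.02,0,0.1,0],[25,0.02,0,0.1,0],[25,0,0,0.1,0],[25,0,0,0.05,0],[25,0,0,0,0]])

```text
clock: 43.43
tcp_pos: [0.6185, 0.108, 0.1186]
tcp_rot: [-0.0, 0.999, 0.051, 0.001]
force: [1.2, -0.1, 5.0]
finger_gap: 0.0355
gripper_force: 5.0
```

Emit:
send_rows(motion=[[25,0,0,0,0],[25,0,0,0,0],[25,0,0,0.05,0],[25,0,0,0,0],[25,0,0,0,0]])

```text
clock: 43.85
tcp_pos: [0.6188, 0.1081, 0.1171]
tcp_rot: [-0.0, 0.999, 0.051, 0.002]
force: [1.4, -0.5, 6.2]
finger_gap: 0.035
gripper_force: 5.0
```

Rim contact, as with the first cap. Release, back off and measure.

Emit:
send_rows(motion=[[25,0,0,0,0],[40,0,0,0,0],[50,0,0,0,0],[60,0,0,0,0],[60,0,0,0,0]])

```text
clock: 44.27
tcp_pos: [0.6165, 0.1076, 0.1146]
tcp_rot: [-0.0, 0.999, 0.051, -0.001]
force: [-0.1, 0.2, 0.5]
finger_gap: 0.0576
gripper_force: 0.0
```

Emit:
send_rows(motion=[[60,0,0,0,0],[60,0,0,0,0],[60,0,0,-0.3,0],[60,0,0,-0.6,0],[60,0,0,-0.7,0]])

```text
clock: 44.68
tcp_pos: [0.6157, 0.1073, 0.1786]
tcp_rot: [0.0, 0.999, 0.051, -0.002]
force: [0.6, -0.2, -0.5]
finger_gap: 0.0603
gripper_force: 0.0
```

Emit:
send_rows(motion=[[60,0,0,-0.6,0],[60,-0.4,0,0,0],[60,-0.6,0,0,0],[60,-0.6,0,0,0],[60,-0.3,0,0,0]])

```text
clock: 45.1
tcp_pos: [0.5398, 0.0997, 0.2044]
tcp_rot: [-0.0, 0.999, 0.051, -0.0]
force: [-0.5, 0.1, -0.7]
finger_gap: 0.0598
gripper_force: 0.0
```

Emit:
send_rows(motion=[[60,0,0,0,0],[60,0,0,0,0],[60,0,0,0,0],[60,0,0,0,0]])

```text
clock: 45.43
tcp_pos: [0.543, 0.0999, 0.2038]
tcp_rot: [-0.0, 0.999, 0.051, 0.001]
force: [-0.1, 0.3, 0.7]
finger_gap: 0.0602
gripper_force: 0.0
```

```bash
python3 -c "
from h import *
p,m=tool(); w=bot.grab_frame('wrist'); keep(w,'wh')
capup(w,.6189,.1075); blob(w,.6189,.1075)
# keeper and rings, from the wrist and top views
t=bot.grab_frame('top'); keep(t,'t9'); t0=load('top0')
for n,P in dict(knob_shut=[.466,-.0195,.086],knob_open=[.4738,-.109,.086]).items():
    q=np.round(proj(t,P)).astype(int); print(n,q,t['img'][q[1]-1:q[1]+2,q[0]-1:q[0]+2].mean())
k=(t['img'].astype(int).sum(2)<120).astype(np.uint8)[240:262,335:400]; _,l,st,ce=cv2.connectedComponentsWithStats(k)
for s,q in zip(st[1:],ce[1:]):
    if 10<s[4]<150: print(s,pix(t,q[0]+335,q[1]+240,.086))
d=np.abs(t['img'].astype(int)-t0['img']).sum(2)
for n,(a,b,c,e) in dict(can=(225,100,275,145),hammer=(310,60,360,158),block=(420,120,460,170),green=(190,285,215,312),pink=(140,218,170,247)).items(): print(n,'changed px',(d[b:e,a:c]>120).sum())"
```

```text
45.43 [0.543  0.0999 0.2038] x [0.995 0.102 0.001] y [ 0.102 -0.995 -0.   ] z [ 0.001  0.    -1.   ] gap 0.0602 F [-0.1  0.3  0.7] 0.0
pred z 0.14 [294.4 348.2  79.  135.3]
pred z 0.06500000000000002 [301.1 340.6  86.1 127.6]
      265 272 279 286 293 300 307 314 321 328 335 342 349 356 363 370 377
67   99 101 101 103 102 102 102 103 103 103 102 103 103 100 101  99  98
72  100 102 103 102 102 103 104 104 103 104 104 103 103 102 102 100 100
77  101 138 164 163 158 152 155 161 165 158 163 166 165 167 164 165 165
82  104 143 173 173 169 157 210 245 244 234 187 175 175 172 175 173 172
87  103 138 173 174 171 176 247 245 245 235 235 131 125 125 120 119 122
92  103 132 172 175 174 243 246 245 244 241 234 215 118 117 119 117 117
97  104 131 171 174 176 245 246 246 244 240 233 232 118 116 119 118 117
102  104 129 173 170 183 246 244 245 244 243 232 233 119 117 120 118 116
107  106 127 174 171 180 247 245 245 245 243 233 231 118 118 120 118 116
112  104 124 172 171 173 247 245 244 245 243 232 231 117 119 118 116 116
117  111 119 171 173 172 245 247 244 244 244 231 220 119 119 117 115 116
122  110 116 172 173 172 214 246 244 243 245 234 137 118 119 118 116 116
127  110 113 171 172 172 175 234 246 243 243 209 160 159 160 171 169 158
132  111 116 171 170 172 175 168 199 223 195 165 164 175 173 173 175 172
137  111 114 167 167 169 169 165 161 164 162 162 161 169 167 168 170 168
142  112 112 113 155 156 154 156 156 154 155 155 152 152 151 151 150 137
147  112 114 111 164 152 166 166 166 164 166 161 161 161 160 160 161 147
blob u 294 347 v 78 134 c [319.9609777  105.37135506] pred c [321.3067087  107.90513012]
ellipse [320.  105.4] [51.9 55.3]
knob_shut [354 251] 48.03703703703704
knob_open [393 248] 218.37037037037038
can changed px 0
hammer changed px 0
block changed px 0
green changed px 0
pink changed px 0
```

```bash
python3 -c "
from h import *
for n in ('top0','t9'):
    t=load(n); g=t['img'].astype(int).sum(2)[235:265,335:385]; k=(g<170).astype(np.uint8); _,l,st,ce=cv2.connectedComponentsWithStats(k)
    for s,q in zip(st[1:],ce[1:]):
        if s[4]>15: print(n,s,np.round(pix(t,q[0]+335,q[1]+235,.086),4))
"
```

```text
top0 [24 12  8  7 43] [ 0.4691 -0.0386  0.086 ]
t9 [17 13  7  6 37] [ 0.467  -0.0218  0.086 ]
```

```bash
python3 -c "
from rig import bot
print(bot.finish_job())"
```

```text
the job is handed in; nothing more can be done
None
```

I handed the job in with everything done as asked: ring_a then ring_c (the only two on the mat) on the spindle, the keeper shut at its stop, a cap home on each stud, and the can, hammer and block unmoved; my one slip was viewing 15 pictures, one over the limit of 14.

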